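Free the seized keeper and take out the drying pod

ROBOT

A 6-joint arm with a two-finger parallel gripper is mounted at the origin on the work surface. World frame = base frame: x ahead of the robot, y to its left, z up, the work surface at z = 0. Lengths are in mm, angles in rad, forces in N, time in s.
With the tool pointing down it reaches from about 325 to 850 mm from the base axis. Payload 15.5 kg.
Tool frame: the origin (TCP) lies midway between the tips of the shut fingers; the grasp point (between the pads) lies 19 mm behind it; z points along the fingers, x is the direction in which the jaws open and shut, and the axes are right-handed (so a half turn about z gives the same grasp; the last joint's range is limited). The gripper opens to 91 mm and grips with 3 to 60 N. Pads are 32 mm wide; open, the fingers measure 118 mm over their backs; the gripper's body (76 mm by 178 mm) begins 60 mm behind the grasp point.
Start: joints at [1.165, 0.494, 1.345, -0, 1.302, -0.096], TCP at [190.538, 595.249, 213.915] pointing down, gripper open.
Joint ranges: [-2.91, 2.91], [-0.82, 2.16], [0.22, 2.67], [-1.22, 4.37], [0.12, 2.79], [-3.08, 3.08]. Speed limits (rad/s): [1.89, 1.89, 2.57, 3.01, 3.01, 3.01].

INTERFACE

Orientations are given as a rotation vector (axis times angle).
In Python, from station import arm, snapshot gives the robot as it stands. The module is installed in compiled form; this text tells all that it offers.
- The arm moves only by the tool send_rows, never from a script. Its argument "plan" is text: rows parted by semicolons, each of 7 numbers parted by spaces: the shift along the world's x, y, z in units of 0.08 m (1.0 is 0.08 m), then the turn, a rotation vector about the world's x, y, z in units of 60 degrees (1.0 is 60 degrees), then the opening, from 0 (shut) to 1 (fully open). In form: x y z ax ay az fingers; .... A call has exactly 5 rows; each row shifts and turns the pose as measured when the row begins; what a row does not reach is not made up. A row lasts 1/10 s, in which the tool goes at most 50 mm and 8.59 degrees, less where a joint would pass 70% of its speed; a pose out of reach is approached as far as the arm can. A call with a number of a shift or a turn outside -1 to 1 is refused whole. A call with a gripper value outside its range is refused whole. The fingers move at their own pace and stop on an object; the grip force is fixed at half the most. Time passes only in rows, so rows that do not move let the fingers close, or fill a call up. It gives the time, the measured TCP pose, the force and the opening at its end, in the units of the state.
- arm.state(): the state, without advancing time (a new reading comes with each control period).
- snapshot(name): name is "scene" or "side" or "wrist"; returns a dict with "frame" (480x640x3 uint8, red, green, blue), "fov_y" (degrees; the focal length in pixels is half the picture's height over the tangent of half this angle, whatever the lens; pixels are square), "cx", "cy" (the principal point, pixels), "R" (3x3) and "t" (3): a world point X has camera coordinates R X + t. Camera axes: x right, y down, z forward; pixel columns grow to the right and rows downward; lengths in mm; the calibration is good to about 2 mm. A picture is of the moment at which its call begins. There is no depth.
- arm.job_done(): hands the job in, once; it reports no verdict.
The state is a dict: "time_s": time; "q": joint angles; "qd": joint speeds; "effort": joint torques, N m; "tcp_pos": TCP position; "tool_rot": TCP orientation; "ft_force": force on the tool from outside, world axes, zero at the start; "ft_torque": the same for the moment, N m; "width": opening from 0.0 (shut) to 1.0 (fully open).
Only numpy, scipy, OpenCV 4.12 (cv2) and the standard library are available. Lean on these libraries where they do the work, as an engineer would, in place of code of your own. Each camera call takes 0.05 s, during which the arm holds its last target.

TASK

The red drying pod is locked into its white dock by a steel keeper arm whose orange wing knob has seized. Rock the wing knob back and forth in small arcs, easing off as soon as it stops at either side and never wringing it, until it breaks free, then swing the keeper counter-clockwise (seen from above) at least 60 degrees clear of the pod. Lift the pod out by its loop handle and set it down gently, upright and wholly on the round cork mat, leaving the keeper open and the mug, dental mirror and dome dispenser undisturbed.

Things in the scene. Friction and masses are not known exactly. Their poses are not given: they have to be found in the camera images.
- wing_grip (a point): Middle of the orange wing knob, an upright bar 50 mm long, 14 mm thick, 30 mm high, on top of the grey pillar (80 mm across) at one end of the dock. Long side along this point's y; it turns about its z (up) through this point, 108 mm above the table, half-way up the bar. The top of the keeper arm lies 24 mm below the point.
- keeper (a joint): Angle of the keeper arm about the knob's vertical axis, rad: about 0 at the start (arm over the pod), growing counter-clockwise from above, end stop 1.5; open past 0.9. While seized it has free play, then stops hard on either side somewhere 0.17 to 0.5 rad from 0, wider as it loosens; once an opening stroke passes 0.55 rad it is free.
- wing (a joint): Twist of the orange wing against the keeper arm below it, rad, 0 unloaded, positive counter-clockwise from above. Its plastic stem is a torsion spring of 10 N m per rad, so this is the applied torque / 10: about 0.01 while moving freely, rising at a stop. Beyond 0.05 (0.5 N m) either way the stem cracks and the job fails.
- keeper_tip (a point): Free end of the steel keeper arm (14 mm wide, 6 mm thick, 83 mm from the knob's axis to here, 81 mm above the table), at first 7 mm over the pod's rim. Each stroke carried up to its stop, (0.2 to 0.3 N m is enough) loosens it if strokes alternate; two the same way gain nothing. It takes 2 to 4 opening strokes, not known beforehand. Drag 0.1 N m.
- pod_loop (a point): Middle of the flat top bar of the red pod's loop handle, to be grasped: 48 mm long along this point's x axis, 8 mm thick (y), 16 mm high; 92 mm above the pod's underside, 112 mm above the table at the start; the loop opening below it is 32 mm wide and 29 mm high. z is the pod's own up axis. It stands 106 mm from the knob's axis.
- pod_center (a point): Centre of the red pod on its own axis, 50 mm above its underside: round body 60 mm across and 55 mm high, 100 mm high with the loop, 0.15 kg. Axes as pod_loop.
- pod: The same pod; origin at the centre of its underside.
- socket_floor (a point): Centre of the dock's floor under the pod, 20 mm above the table; a ring 10 mm high with a 65 mm bore stands round the pod's foot, so the pod must go straight up at least 12 mm. The dock is a white slab 90 by 210 by 20 mm, fixed; the knob lies 106 mm along -y of this point.
- mat_top (a point): Centre of the top of the round cork mat, 110 mm across and 4 mm thick, fixed to the table: where the pod must stand.
- mug_mid (a point): Bystander: blue ceramic mug, 78 mm across, 92 mm high; centre half-way up.
- dispenser_mid (a point): Bystander: yellow plastic dome dispenser, 68 mm across, 62 mm high; centre half-way up.
- mirror_mid (a point): Bystander: steel dental mirror lying on the table, 155 mm long along its y axis, 22 mm wide, 8 mm high; middle.

How it is judged:
By the outcome, as a careful person would: the job done as asked, in the order asked, and still so for the second after the job is handed in, with the robot touching nothing.
It also fails if it takes over 72 s, if anything falls off the work surface, if the arm or the gripper's body presses on something with over 40 N, if the wrist force passes 120 N, or if a joint passes its speed limit or range.

## Working session

There is one attempt and no reset: what is moved stays moved. The work goes in short steps, Python scripts to look and compute and a tool call to move; the robot and the scene stay as the last step left them, time stands still between calls to the robot, and variables do not carry over. Pictures are saved under pics/ and viewed, and the job is handed in when it is done.

Besides the shell and the picture viewer there is one more tool, called after "Emit:" as name(argument=value, ...) on one line, values as JSON. send_rows: Moves the arm, as the interface text tells. Shifts and turns lie within -1 to 1; 1 stands for 0.08 m of shift or 60 degrees of turn. Its arguments: {"type":"object","properties":{"plan":{"type":"string"}},"required":["plan"]}

```bash
mkdir -p pics; cat > h.py <<'E'
import numpy as np,cv2
from station import arm,snapshot
def save(n,f):
    s=snapshot(n); cv2.imwrite(f'pics/{f}.png',s['frame'][:,:,::-1]); np.savez(f'pics/{f}.npz',**{k:s[k] for k in('fov_y','cx','cy','R','t')}); return s
def cam(f):
    d=np.load(f'pics/{f}.npz'); fl=240/np.tan(np.radians(d['fov_y'])/2); K=np.array([[fl,0,d['cx']],[0,fl,d['cy']],[0,0,1]]); return K,d['R'],d['t']
def proj(f,X):
    K,R,t=cam(f); c=K@(R@np.array(X,float)+t); return c[:2]/c[2]
def ray(f,uv):
    K,R,t=cam(f); d=R.T@np.linalg.solve(K,[uv[0],uv[1],1]); return -R.T@t,d/np.linalg.norm(d)
def onz(f,uv,z):
    o,d=ray(f,uv); return o+d*(z-o[2])/d[2]
def tri(obs):
    A=np.zeros((3,3));b=np.zeros(3);L=[]
    for f,uv in obs:
        o,d=ray(f,uv);P=np.eye(3)-np.outer(d,d);A+=P;b+=P@o
    X=np.linalg.solve(A,b)
    return X,[np.round(proj(f,X)-uv,1) for f,uv in obs]
def crop(f,x,y,w,h,s):
    i=cv2.imread(f'pics/{f}.png')[y:y+h,x:x+w]; cv2.imwrite(f'pics/{f}_c{x}_{y}.png',cv2.resize(i,None,fx=s,fy=s,interpolation=cv2.INTER_CUBIC))
E
python3 - <<'E'
from h import *
for n in('scene','side','wrist'): save(n,n+'0'); print(n,cam(n+'0')[2],-cam(n+'0')[1].T@cam(n+'0')[2])
print(arm.state())
E
```

```text
scene [-412.47073911 -185.91365376 1269.29647707] [1138.16976205 -380.06488582  613.13115995]
side [595.67397186 115.37216318 938.59123737] [419.76840144 824.23077522 627.31957245]
wrist [-625.28250959  -31.44383922  392.50547072] [112.59303053 620.863435   384.55023199]
{'time_s': 0.15, 'q': array([ 1.16553707e+00,  4.94054406e-01,  1.34599138e+00,  2.95459455e-05,
        1.30251775e+00, -9.54769067e-02]), 'qd': array([ 0.00131016, -0.00228955, -0.00350014,  0.00111745, -0.00289185,
       -0.00031793]), 'effort': array([ 1.26487284e-03, -8.79201722e+01, -3.82052279e+01,  7.07041612e-02,
        5.01330709e-02, -9.07418644e-05]), 'tcp_pos': array([190.38622639, 594.97995417, 213.46569208]), 'tool_rot': array([ 2.53718158e+00,  1.85185208e+00, -1.33454889e-03]), 'ft_force': array([0.26300183, 0.12219794, 0.61127952]), 'ft_torque': array([-0.03249964, -0.02183442,  0.04299984]), 'width': 0.9992654733606996}
```

View pics/scene0.png

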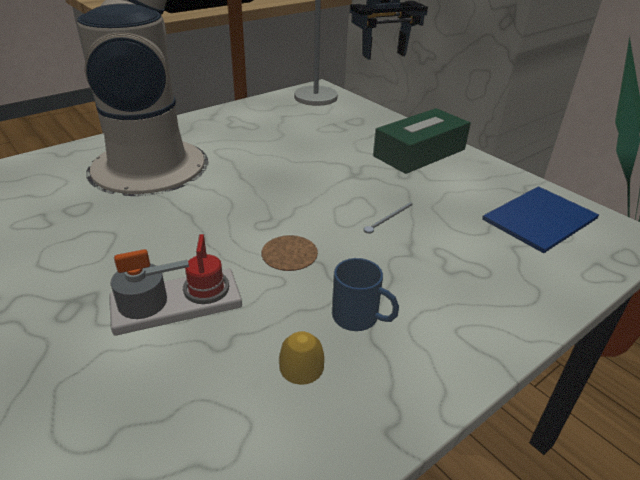

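View pics/side0.png

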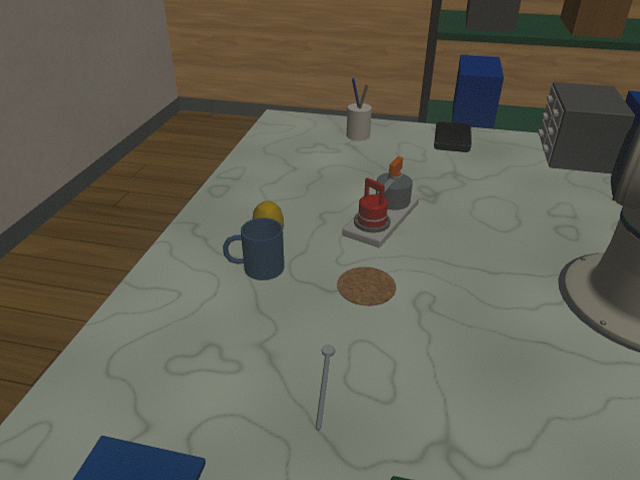

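View pics/wrist0.png

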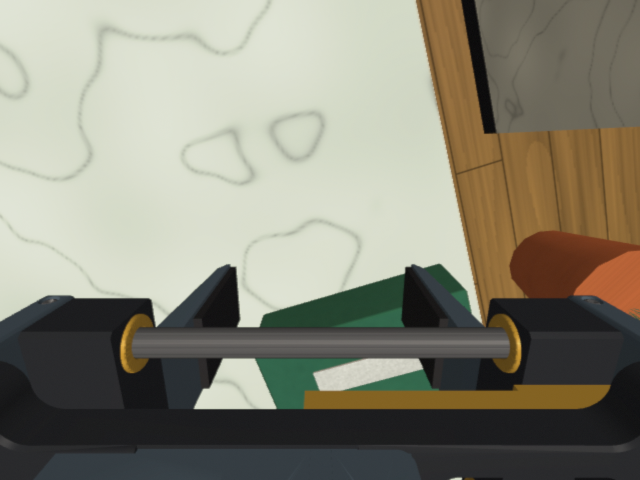

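The scene view shows the dock (115–240, 250–325), mat (290,252), mug (360,293), dispenser (302,357) and mirror (390,217). The side view shows the dock at (385,205), mat (367,286) and mug (262,248). The wrist camera sees only the green box, which is far from the dock. I'll enlarge the dock.

```bash
python3 - <<'E'
from h import *
crop('scene0',100,220,160,120,5); crop('side0',330,140,107,110,7)
E
```

```text
(no output)
```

View pics/scene0_c100_220.png

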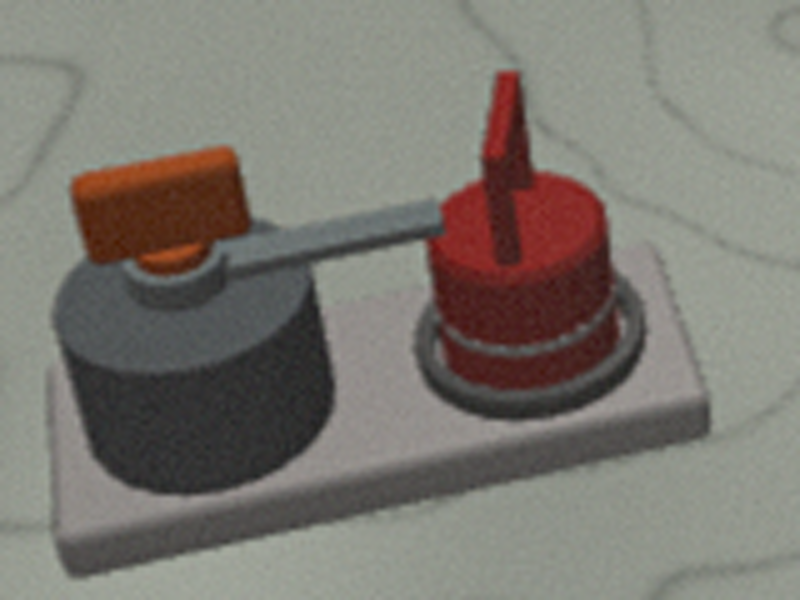

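View pics/side0_c330_140.png

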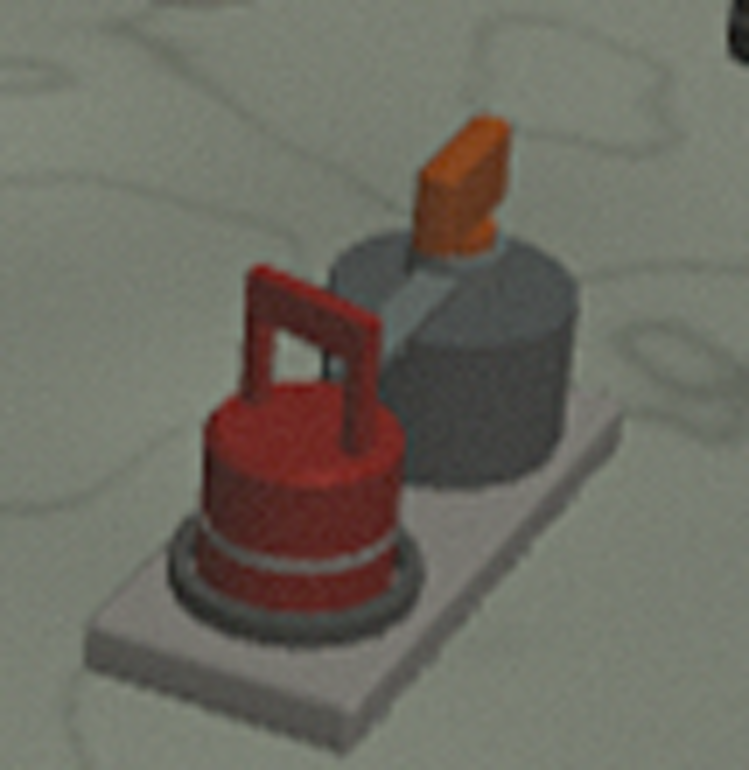

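```bash
python3 - <<'E'
from h import *
S=lambda x,y:('scene0',np.array([100+x/5,220+y/5])); D=lambda x,y:('side0',np.array([330+x/7,140+y/7]))
for n,o in dict(wingtop=[S(157,172),D(465,150)],looptop=[S(503,115),D(318,295)]).items(): print(n,tri(o))
def mask(f,lo,hi,roi):
    im=cv2.imread(f'pics/{f}.png');x,y,w,h=roi;hsv=cv2.cvtColor(cv2.GaussianBlur(im,(3,3),0)[y:y+h,x:x+w],cv2.COLOR_BGR2HSV);m=cv2.inRange(hsv,lo,hi)
    c=max(cv2.findContours(m,0,1)[0],key=cv2.contourArea);return c.reshape(-1,2)+[x,y]
for f,roi in(('scene0',(250,225,80,55)),('side0',(325,255,85,60))):
    c=mask(f,(3,60,40),(22,255,255),roi);P=np.array([onz(f,p,4)[:2] for p in c]);print('mat',f,cv2.minEnclosingCircle(P.astype(np.float32)),len(c))
# dock corners top z=20
for q in (S(50,365),S(60,540),S(705,400),S(655,245)): print('dock scene',onz(*q,20).round(1))
for q in (D(90,635),D(345,715),D(622,415)): print('dock side',onz(*q,20).round(1))
print('mug',onz('scene0',(356,325),0),onz('side0',(263,275),0));print('disp',onz('scene0',(302,380),0),onz('scene0',(301,337),62))
for f,a,b in(('scene0',(369,230),(411,205)),('side0',(328,351),(319,429))): print('mir',onz(f,a,4),onz(f,b,4))
# wing yaw
print(onz(*S(75,180),123),onz(*S(240,150),123))
E
```

```text
wingtop (array([ 479.93137941, -213.02524955,  119.63035703]), [array([0., 0.]), array([ 0., -0.])])
looptop (array([ 512.72556307, -112.73119181,  117.38281563]), [array([-0.3, -0.3]), array([-0.3,  0.2])])
mat scene0 ((497.9394226074219, 72.07640838623047), 54.8514518737793) 130
mat side0 ((496.657958984375, 76.08267211914062), 55.42509841918945) 139
dock scene [ 426.7 -248.8   20. ]
dock scene [ 507.5 -275.4   20. ]
dock scene [573.3 -81.2  20. ]
dock scene [493.2 -53.3  20. ]
dock side [568.1 -68.2  20. ]
dock side [488.8 -44.   20. ]
dock side [ 422.3 -234.2   20. ]
mug [718.49742077  48.83359511   0.        ] [694.17550706  86.34471423   0.        ]
disp [753.87961208 -88.74688494   0.        ] [731.07239437 -73.84232909  62.        ]
mir [535.93223169 246.81997977   4.        ] [520.82117843 387.60611778   4.        ]
mir [532.01625849 252.37871946   4.        ] [514.54004426 395.09321012   4.        ]
[ 473.34087115 -235.58352398  123.        ] [ 488.86406327 -189.43997809  123.        ]
```

```bash
python3 - <<'E'
from h import *
from scipy.spatial.transform import Rotation as Ro
s=arm.state();R=Ro.from_rotvec(s['tool_rot']).as_matrix();print(R.round(3));x=R[:,0];print('tool x ang',np.degrees(np.arctan2(x[1],x[0])),'q1',np.degrees(s['q'][0]),'q6',np.degrees(s['q'][5]))
K,Rc,t=cam('wrist0');print('cam fwd in tool',R.T@Rc[2],'campos tool',R.T@(-Rc.T@t-s['tcp_pos']), 'fov',K[0,0])
E
```

```text
[[ 0.305  0.952 -0.   ]
 [ 0.952 -0.305 -0.001]
 [-0.001 -0.    -1.   ]]
tool x ang 72.25033260743328 q1 66.78035499483939 q6 -5.470423796040373
cam fwd in tool [5.97740958e-05 2.85697787e-01 9.58319764e-01] campos tool [   0.77054404  -82.00154174 -171.0754486 ] fov 336.5467194236236
```

Emit:
send_rows(plan="0.33 -0.5 0 0 0 -0.14 1;0.33 -0.5 0 0 0 -0.14 1;0.33 -0.5 0 0 0 -0.14 1;0.33 -0.5 0 0 0 -0.14 1;0.33 -0.5 0 0 0 -0.14 1")

```text
time_s: 0.65
tcp_pos: [322.2, 392.2, 211.9]
tool_rot: [-3.037, -0.8, 0.001]
ft_force: [0.3, 0.2, -0.3]
width: 0.997
```

Emit:
send_rows(plan="0.33 -0.5 0 0 0 -0.14 1;0.33 -0.5 0 0 0 -0.14 1;0.25 -0.55 0 0 0 -0.14 1;0.2 -0.58 0 0 0 -0.14 1;0.2 -0.58 0 0 0 -0.14 1")

```text
time_s: 1.15
tcp_pos: [429.9, 168.6, 211.9]
tool_rot: [-3.119, 0.368, -0.001]
ft_force: [0.9, -0.0, -0.0]
width: 1.0
```

Emit:
send_rows(plan="0.08 -0.6 0 0 0 -0.04 1;0.08 -0.6 0 0 0 -0.04 1;0.08 -0.6 0 0 0 0 1;0.08 -0.6 0 0 0 0 1;0.08 -0.6 0 0 0 0 1")

```text
time_s: 1.65
tcp_pos: [462.2, -79.3, 212.1]
tool_rot: [-3.098, 0.515, -0.003]
ft_force: [1.0, 1.4, -0.2]
width: 0.999
```

Emit:
send_rows(plan="0.08 -0.6 0 0 0 0 1;0.08 -0.6 0 0 0 0 1;0.06 -0.5 0 0 0 0 1;0 0 0 0 0 0 1;0 0 0 0 0 0 1")

```text
time_s: 2.15
tcp_pos: [479.1, -226.7, 211.5]
tool_rot: [-3.097, 0.526, -0.004]
ft_force: [0.2, 1.3, 0.2]
width: 0.997
```

```bash
python3 - <<'E'
from h import *
save('wrist','w1');s=arm.state();print(s['tcp_pos'],s['tool_rot'],s['ft_torque'],s['q'])
E
```

```text
[ 479.2855184  -226.45516765  211.5782541 ] [-3.09728278  0.52462148 -0.00481231] [-0.10428986  0.09531902  0.01247309] [-5.54958253e-01  3.61764132e-01  1.58413035e+00  1.43374874e-03
  1.19293320e+00 -2.19908011e-01]
```

View pics/w1.png

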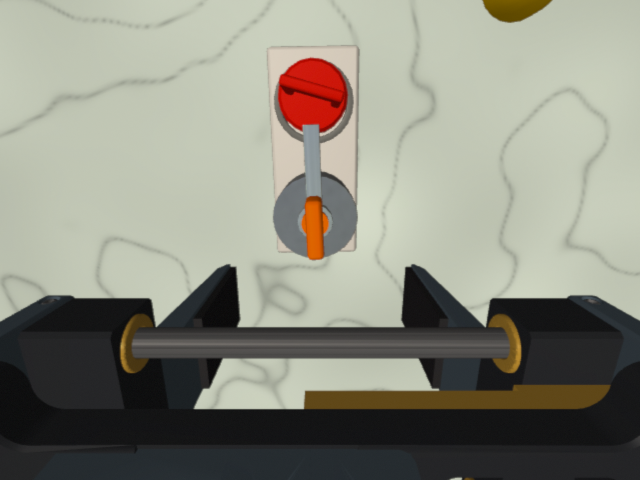

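The wrist view shows the knob at about (315,228), the keeper running up to (311,125), and the pod loop from (280,80) to (345,100). The loop is turned about 15° from the dock's x. I'll enlarge this and measure.

```bash
python3 - <<'E'
from h import *
crop('w1',255,35,120,100,6);crop('w1',255,165,120,100,6)
E
```

```text
(no output)
```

View pics/w1_c255_35.png

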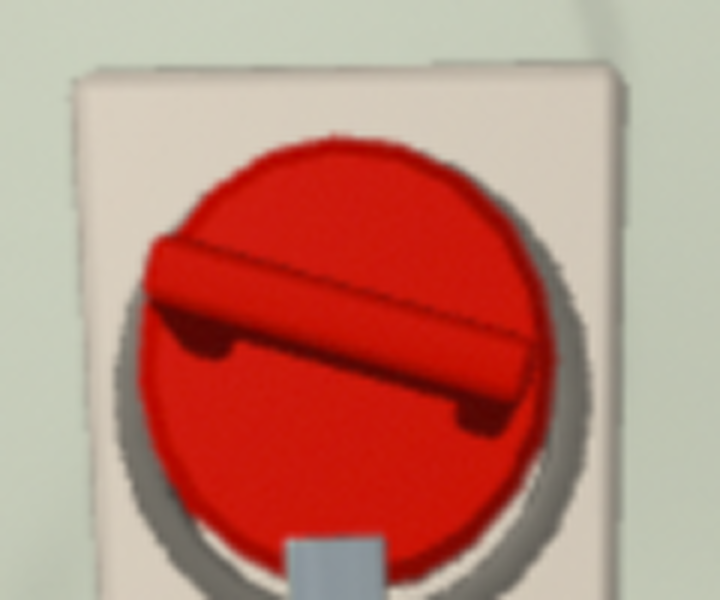

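View pics/w1_c255_165.png

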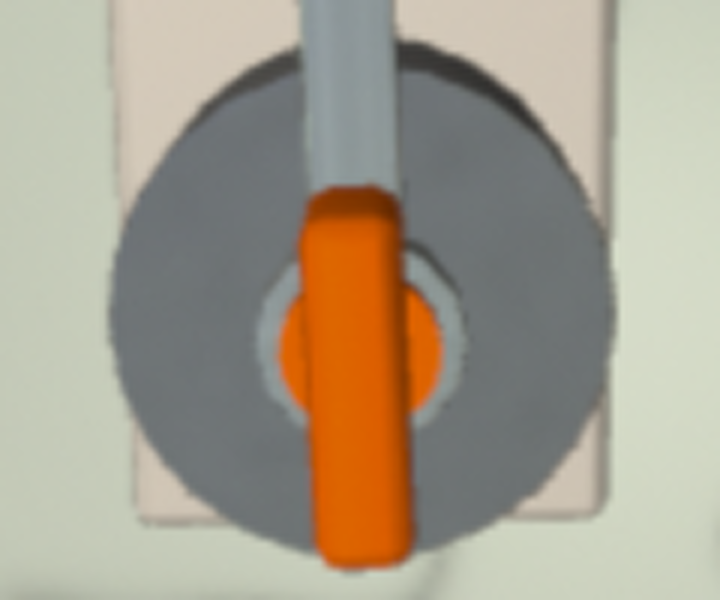

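```bash
python3 - <<'E'
from h import *
W=lambda x,y:np.array([255+x/6,165+y/6]);P=lambda x,y:np.array([255+x/6,35+y/6])
S=lambda x,y:('scene0',np.array([100+x/5,220+y/5])); D=lambda x,y:('side0',np.array([330+x/7,140+y/7]))
g=lambda uv,z:onz('w1',uv,z)
wc=[g(W(*p),123) for p in((302,218),(398,218),(411,564),(316,564))];print(np.round(wc,1));c=np.mean(wc,0);a=(wc[0]+wc[1]-wc[2]-wc[3])/2;print('wing',c,np.linalg.norm(a),np.degrees(np.arctan2(a[1],a[0])))
lc=[g(P(*p),120) for p in((160,237),(533,345),(512,405),(150,298))];c=np.mean(lc,0);a=(lc[1]+lc[2]-lc[0]-lc[3])/2;print('loop',c,np.linalg.norm(a),np.degrees(np.arctan2(a[1],a[0])))
d=[g(q,20) for q in (P(80,80),P(615,65),W(608,515),W(138,522))];print(np.round(d,1));m=np.mean(d,0);a=(d[0]+d[1]-d[2]-d[3])/2;print('dock',m,np.linalg.norm(a),np.degrees(np.arctan2(a[1],a[0])))
print('tri wing',tri([('w1',W(357,391)),S(157,172),D(465,150)]))
print('tri loop',tri([('w1',P(339,321)),S(503,115),D(318,295)]))
u=a/np.linalg.norm(a);print('knob/pod from dock',m-u*53,m+u*53)
print('keeper tip',g(P(336,540),84))
E
```

```text
[[ 479.7 -187.6  123. ]
 [ 491.4 -191.7  123. ]
 [ 477.5 -237.1  123. ]
 [ 465.3 -232.9  123. ]]
wing [ 478.47968395 -212.32478789  123.        ] 47.52145478433488 72.62373329886046
loop [ 511.5566417  -112.96227977  120.        ] 45.41715229530765 -34.31647299715203
[[ 486.9  -52.    20. ]
 [ 568.4  -78.1   20. ]
 [ 505.1 -275.1   20. ]
 [ 420.8 -247.    20. ]]
dock [ 495.29526827 -163.04496639   20.        ] 206.39830804768025 71.72845112506742
tri wing (array([ 479.21886893, -212.77828948,  119.49383107]), [array([ 1.1, -0.2]), array([ 0. , -0.2]), array([0.3, 0.1])])
tri loop (array([ 512.19529501, -112.54112307,  117.26134591]), [array([ 0.9, -0.2]), array([-0.4, -0.4]), array([-0. ,  0.4])])
knob/pod from dock [ 478.67865712 -213.37277415   20.        ] [ 511.91187941 -112.71715863   20.        ]
keeper tip [ 502.52392893 -134.2502532    84.        ]
```

Emit:
send_rows(plan="0 0.1 0 0 0 0.016 0.6;0 0.08 -0.2 0 0 0 0.6;0 0 -0.4 0 0 0 0.6;0 0 -0.4 0 0 0 0.6;0 0 0 0 0 0 0.6")

```text
time_s: 2.7
tcp_pos: [479.4, -204.2, 131.1]
tool_rot: [-3.104, 0.482, -0.008]
ft_force: [0.0, 0.9, 1.1]
width: 0.61
```

Emit:
send_rows(plan="0 -0.1 0 0 0 0 0.6;0 0 0 0 0 0 0.6;0 0 -0.2 0 0 0 0.6;0 0 0 0 0 0 0.6;0 0 0 0 0 0 0.6")

```text
time_s: 3.2
tcp_pos: [482.1, -212.1, 121.1]
tool_rot: [3.103, -0.476, 0.018]
ft_force: [0.2, 0.8, 0.5]
width: 0.603
```

```bash
cat >> h.py <<'E'
from scipy.spatial.transform import Rotation as Ro
def st():
    s=arm.state();R=Ro.from_rotvec(s['tool_rot']).as_matrix();x=R[:,0]
    print('t',s['time_s'],'tcp',s['tcp_pos'].round(1),'yaw',round(np.degrees(np.arctan2(x[1],x[0])),2),'ztool',R[:,2].round(4),'F',s['ft_force'].round(2),'T',s['ft_torque'].round(3),'w',round(s['width'],3),'q6',round(s['q'][5],3))
E
python3 -c "
from h import *
st();st();st()"
```

```text
t 3.2 tcp [ 482.1 -212.1  121.1] yaw -17.44 ztool [ 0.0108 -0.0035 -0.9999] F [0.2  0.76 0.49] T [-0.13   0.018  0.023] w 0.603 q6 -0.227
t 3.2 tcp [ 482.1 -212.1  121.1] yaw -17.44 ztool [ 0.0108 -0.0035 -0.9999] F [0.2  0.76 0.49] T [-0.13   0.018  0.023] w 0.603 q6 -0.227
t 3.2 tcp [ 482.1 -212.1  121.1] yaw -17.44 ztool [ 0.0108 -0.0035 -0.9999] F [0.2  0.76 0.49] T [-0.13   0.018  0.023] w 0.603 q6 -0.227
```

Emit:
send_rows(plan="-0.04 -0.01 -0.15 0.003 0.01 -0.005 0.5;0 0 -0.1 0 0 0 0.5;0 0 -0.08 0 0 0 0.5;0 0 0 0 0 0 0.5;0 0 0 0 0 0 0.5")

```text
time_s: 3.7
tcp_pos: [479.4, -213.5, 94.3]
tool_rot: [3.103, -0.485, 0.002]
ft_force: [0.1, 0.8, 0.2]
width: 0.503
```

```bash
python3 -c "
from h import *
st();save('wrist','w2')"
```

```text
t 3.7 tcp [ 479.4 -213.5   94.3] yaw -17.78 ztool [ 0.0014 -0.0013 -1.    ] F [0.12 0.82 0.22] T [-0.087  0.14  -0.023] w 0.503 q6 -0.222
```

View pics/w2.png

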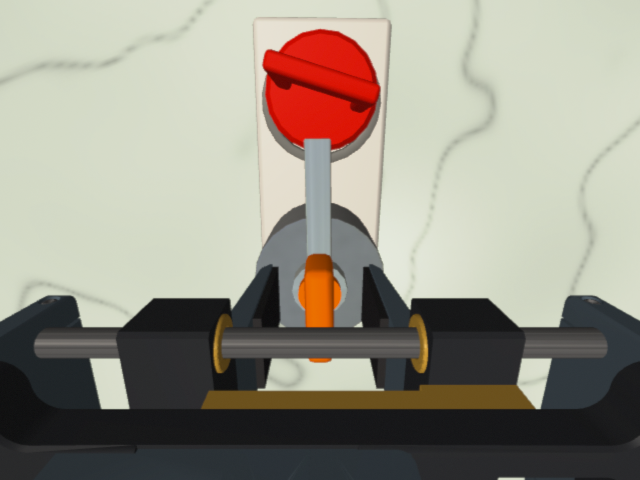

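The wing at (320,305) is centred between the fingers at (265,320) and (375,320). Closing now.

Emit:
send_rows(plan="0 0 0 0 0 0 0.1;0 0 0 0 0 0 0.1;0 0 0 0 0 0 0.1;0 0 0 0 0 0 0.1;0 0 0 0 0 0 0.1")

```text
time_s: 4.25
tcp_pos: [478.9, -213.3, 95.2]
tool_rot: [3.103, -0.485, 0.002]
ft_force: [-2.6, 0.8, -0.9]
width: 0.151
```

```bash
python3 -c "
from h import *
st()"
```

```text
t 4.25 tcp [ 478.9 -213.3   95.2] yaw -17.76 ztool [ 9.0e-04 -1.3e-03 -1.0e+00] F [-2.64  0.77 -0.91] T [0.062 0.591 0.101] w 0.151 q6 -0.222
```

Emit:
send_rows(plan="0 0 0 0 0 0.025 0.1;0 0 0 0 0 0.025 0.1;0 0 0 0 0 0.025 0.1;0 0 0 0 0 0.025 0.1;0 0 0 0 0 0 0.1")

```text
time_s: 4.75
tcp_pos: [478.8, -213.3, 95.2]
tool_rot: [3.126, -0.306, 0.002]
ft_force: [-1.1, 1.8, -0.5]
width: 0.152
```

```bash
python3 -c "
from h import *
st()"
```

```text
t 4.75 tcp [ 478.8 -213.3   95.2] yaw -11.19 ztool [ 0.001  -0.0011 -1.    ] F [-1.06  1.77 -0.5 ] T [-0.063  0.198 -0.083] w 0.152 q6 -0.337
```

Emit:
send_rows(plan="0 0 0 0 0 0.01 0.1;0 0 0 0 0 0.01 0.1;0 0 0 0 0 0.01 0.1;0 0 0 0 0 0.005 0.1;0 0 0 0 0 0 0.1")

```text
time_s: 5.25
tcp_pos: [478.8, -213.3, 95.2]
tool_rot: [3.131, -0.244, 0.002]
ft_force: [-0.6, 0.2, -0.6]
width: 0.153
```

```bash
python3 -c "
from h import *
st()"
```

```text
t 5.25 tcp [ 478.8 -213.3   95.2] yaw -8.92 ztool [ 0.001  -0.0011 -1.    ] F [-0.55  0.15 -0.64] T [-0.049  0.25  -0.073] w 0.153 q6 -0.377
```

Emit:
send_rows(plan="0 0 0 0 0 0.006 0.1;0 0 0 0 0 0.006 0.1;0 0 0 0 0 0.006 0.1;0 0 0 0 0 0.006 0.1;0 0 0 0 0 0 0.1")

```text
time_s: 5.75
tcp_pos: [478.8, -213.3, 95.2]
tool_rot: [3.134, -0.202, 0.002]
ft_force: [-1.2, 0.2, -0.2]
width: 0.151
```

```bash
python3 -c "
from h import *
st()"
```

```text
t 5.75 tcp [ 478.8 -213.3   95.2] yaw -7.36 ztool [ 0.001 -0.001 -1.   ] F [-1.19  0.24 -0.2 ] T [-0.069  0.227 -0.065] w 0.151 q6 -0.404
```

Emit:
send_rows(plan="0 0 0 0 0 0.006 0.1;0 0 0 0 0 0.006 0.1;0 0 0 0 0 0.006 0.1;0 0 0 0 0 0.006 0.1;0 0 0 0 0 0 0.1")

```text
time_s: 6.25
tcp_pos: [478.8, -213.3, 95.2]
tool_rot: [3.137, -0.159, 0.002]
ft_force: [-0.7, -0.4, -0.4]
width: 0.151
```

```bash
python3 -c "
from h import *
st()"
```

```text
t 6.25 tcp [ 478.8 -213.3   95.2] yaw -5.79 ztool [ 0.0011 -0.001  -1.    ] F [-0.74 -0.37 -0.36] T [-0.098  0.229 -0.118] w 0.151 q6 -0.431
```

Emit:
send_rows(plan="0 0 0 0 0 0.006 0.1;0 0 0 0 0 0.006 0.1;0 0 0 0 0 0.006 0.1;0 0 0 0 0 0.006 0.1;0 0 0 0 0 0 0.1")

```text
time_s: 6.75
tcp_pos: [478.8, -213.2, 95.2]
tool_rot: [3.139, -0.116, 0.002]
ft_force: [-0.7, -0.2, 0.5]
width: 0.153
```

```bash
python3 -c "
from h import *
st()"
```

```text
t 6.75 tcp [ 478.8 -213.2   95.2] yaw -4.22 ztool [ 1.e-03 -9.e-04 -1.e+00] F [-0.73 -0.24  0.5 ] T [-0.078  0.267 -0.055] w 0.153 q6 -0.459
```

Emit:
send_rows(plan="0 0 0 0 0 0.006 0.1;0 0 0 0 0 0.006 0.1;0 0 0 0 0 0.006 0.1;0 0 0 0 0 0.006 0.1;0 0 0 0 0 0 0.1")

```text
time_s: 7.25
tcp_pos: [478.8, -213.3, 95.2]
tool_rot: [3.14, -0.073, 0.002]
ft_force: [-1.1, 0.4, -0.1]
width: 0.151
```

```bash
python3 -c "
from h import *
st()"
```

```text
t 7.25 tcp [ 478.8 -213.3   95.2] yaw -2.65 ztool [ 0.0011 -0.001  -1.    ] F [-1.06  0.44 -0.11] T [-0.073  0.194 -0.125] w 0.151 q6 -0.486
```

Emit:
send_rows(plan="0 0 0 0 0 0.006 0.1;0 0 0 0 0 0.006 0.1;0 0 0 0 0 0.006 0.1;0 0 0 0 0 0.006 0.1;0 0 0 0 0 0 0.1")

```text
time_s: 7.75
tcp_pos: [478.7, -213.3, 95.2]
tool_rot: [3.141, -0.03, 0.002]
ft_force: [-1.7, -0.6, -0.2]
width: 0.155
```

```bash
python3 -c "
from h import *
st()"
```

```text
t 7.75 tcp [ 478.7 -213.3   95.2] yaw -1.08 ztool [ 1.1e-03 -9.0e-04 -1.0e+00] F [-1.69 -0.64 -0.19] T [-0.115  0.235 -0.123] w 0.155 q6 -0.514
```

Emit:
send_rows(plan="0 0 0 0 0 0.006 0.1;0 0 0 0 0 0.006 0.1;0 0 0 0 0 0.006 0.1;0 0 0 0 0 0.006 0.1;0 0 0 0 0 0 0.1")

```text
time_s: 8.25
tcp_pos: [478.7, -213.3, 95.2]
tool_rot: [3.141, 0.013, 0.002]
ft_force: [-1.6, -0.7, 1.3]
width: 0.155
```

```bash
python3 -c "
from h import *
st();save('wrist','w3');st()"
```

```text
t 8.25 tcp [ 478.7 -213.3   95.2] yaw 0.48 ztool [ 1.1e-03 -8.0e-04 -1.0e+00] F [-1.6  -0.65  1.34] T [-0.07   0.271 -0.27 ] w 0.155 q6 -0.541
t 8.3 tcp [ 478.7 -213.3   95.2] yaw 0.47 ztool [ 1.1e-03 -9.0e-04 -1.0e+00] F [-0.23 -0.08  0.01] T [-0.171  0.227 -0.218] w 0.149 q6 -0.541
```

View pics/w3.png

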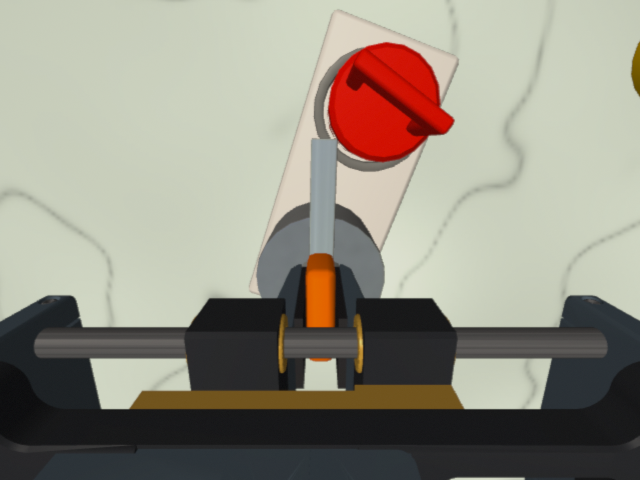

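The keeper (322,195) has followed the wing, and the torque rose to about 0.25 N m, so this is the first stop. One tiny nudge, then I reverse.

Emit:
send_rows(plan="0 0 0 0 0 0.003 0.1;0 0 0 0 0 -0.03 0.1;0 0 0 0 0 -0.06 0.1;0 0 0 0 0 -0.07 0.1;0 0 0 0 0 -0.07 0.1")

```text
time_s: 8.8
tcp_pos: [478.8, -213.3, 95.2]
tool_rot: [3.119, -0.368, 0.002]
ft_force: [-1.4, -0.6, 0.4]
width: 0.152
```

```bash
python3 -c "
from h import *
st()"
```

```text
t 8.8 tcp [ 478.8 -213.3   95.2] yaw -13.46 ztool [ 9.0e-04 -1.3e-03 -1.0e+00] F [-1.44 -0.6   0.45] T [-0.075  0.248  0.1  ] w 0.152 q6 -0.297
```

Emit:
send_rows(plan="0 0 0 0 0 -0.05 0.1;0 0 0 0 0 -0.05 0.1;0 0 0 0 0 -0.04 0.1;0 0 0 0 0 -0.02 0.1;0 0 0 0 0 0 0.1")

```text
time_s: 9.3
tcp_pos: [478.9, -213.3, 95.2]
tool_rot: [3.074, -0.639, 0.002]
ft_force: [-0.8, -0.9, 0.3]
width: 0.156
```

```bash
python3 -c "
from h import *
st()"
```

```text
t 9.3 tcp [ 478.9 -213.3   95.2] yaw -23.49 ztool [ 6.0e-04 -1.9e-03 -1.0e+00] F [-0.82 -0.87  0.25] T [-0.115  0.276  0.057] w 0.156 q6 -0.121
```

Emit:
send_rows(plan="0 0 0 0 0 -0.015 0.1;0 0 0 0 0 -0.015 0.1;0 0 0 0 0 -0.01 0.1;0 0 0 0 0 -0.006 0.1;0 0 0 0 0 0 0.1")

```text
time_s: 9.8
tcp_pos: [479.0, -213.3, 95.2]
tool_rot: [3.057, -0.715, 0.002]
ft_force: [-0.3, -0.4, -0.7]
width: 0.15
```

```bash
python3 -c "
from h import *
st()"
```

```text
t 9.8 tcp [ 479.  -213.3   95.2] yaw -26.34 ztool [ 6.e-04 -2.e-03 -1.e+00] F [-0.32 -0.38 -0.69] T [-0.085  0.239  0.109] w 0.15 q6 -0.071
```

Emit:
send_rows(plan="0 0 0 0 0 -0.006 0.1;0 0 0 0 0 -0.006 0.1;0 0 0 0 0 -0.006 0.1;0 0 0 0 0 -0.006 0.1;0 0 0 0 0 0 0.1")

```text
time_s: 10.3
tcp_pos: [479.0, -213.4, 95.2]
tool_rot: [3.047, -0.757, 0.002]
ft_force: [-1.2, 0.3, 0.1]
width: 0.154
```

```bash
python3 -c "
from h import *
st()"
```

```text
t 10.3 tcp [ 479.  -213.4   95.2] yaw -27.89 ztool [ 6.0e-04 -2.1e-03 -1.0e+00] F [-1.23  0.32  0.09] T [-0.096  0.301  0.096] w 0.154 q6 -0.044
```

Emit:
send_rows(plan="0 0 0 0 0 -0.006 0.1;0 0 0 0 0 -0.006 0.1;0 0 0 0 0 -0.006 0.1;0 0 0 0 0 -0.006 0.1;0 0 0 0 0 0 0.1")

```text
time_s: 10.8
tcp_pos: [479.0, -213.3, 95.2]
tool_rot: [3.037, -0.798, 0.002]
ft_force: [-1.6, 0.2, 0.2]
width: 0.154
```

```bash
python3 -c "
from h import *
st()"
```

```text
t 10.8 tcp [ 479.  -213.3   95.2] yaw -29.46 ztool [ 5.e-04 -2.e-03 -1.e+00] F [-1.61  0.22  0.24] T [-0.025  0.255  0.067] w 0.154 q6 -0.017
```

Emit:
send_rows(plan="0 0 0 0 0 -0.006 0.1;0 0 0 0 0 -0.006 0.1;0 0 0 0 0 -0.006 0.1;0 0 0 0 0 -0.006 0.1;0 0 0 0 0 0 0.1")

```text
time_s: 11.3
tcp_pos: [479.0, -213.3, 95.2]
tool_rot: [3.025, -0.84, 0.002]
ft_force: [-0.8, -0.3, 0.3]
width: 0.148
```

```bash
python3 -c "
from h import *
st()"
```

```text
t 11.3 tcp [ 479.  -213.3   95.2] yaw -31.03 ztool [ 4.e-04 -2.e-03 -1.e+00] F [-0.8  -0.33  0.34] T [-0.11   0.256  0.04 ] w 0.148 q6 0.011
```

Emit:
send_rows(plan="0 0 0 0 0 -0.006 0.1;0 0 0 0 0 -0.006 0.1;0 0 0 0 0 -0.006 0.1;0 0 0 0 0 -0.006 0.1;0 0 0 0 0 0 0.1")

```text
time_s: 11.8
tcp_pos: [479.0, -213.3, 95.2]
tool_rot: [3.014, -0.881, 0.002]
ft_force: [-0.6, -0.9, 0.1]
width: 0.15
```

```bash
python3 -c "
from h import *
st()"
```

```text
t 11.8 tcp [ 479.  -213.3   95.2] yaw -32.59 ztool [ 4.0e-04 -2.1e-03 -1.0e+00] F [-0.59 -0.87  0.06] T [-0.133  0.246  0.073] w 0.15 q6 0.038
```

Emit:
send_rows(plan="0 0 0 0 0 -0.006 0.1;0 0 0 0 0 -0.006 0.1;0 0 0 0 0 -0.006 0.1;0 0 0 0 0 -0.006 0.1;0 0 0 0 0 0 0.1")

```text
time_s: 12.3
tcp_pos: [479.0, -213.4, 95.2]
tool_rot: [3.001, -0.922, 0.002]
ft_force: [-0.6, 0.6, -1.0]
width: 0.151
```

```bash
python3 -c "
from h import *
st()"
```

```text
t 12.3 tcp [ 479.  -213.4   95.2] yaw -34.17 ztool [ 4.0e-04 -2.1e-03 -1.0e+00] F [-0.58  0.55 -0.96] T [-0.103  0.249  0.143] w 0.151 q6 0.066
```

Emit:
send_rows(plan="0 0 0 0 0 -0.006 0.1;0 0 0 0 0 -0.006 0.1;0 0 0 0 0 -0.005 0.1;0 0 0 0 0 0 0.1;0 0 0 0 0 0 0.1")

```text
time_s: 12.8
tcp_pos: [479.1, -213.4, 95.3]
tool_rot: [2.992, -0.951, 0.002]
ft_force: [-1.7, -0.4, 1.2]
width: 0.149
```

```bash
python3 -c "
from h import *
st()"
```

```text
t 12.8 tcp [ 479.1 -213.4   95.3] yaw -35.28 ztool [ 4.0e-04 -2.1e-03 -1.0e+00] F [-1.69 -0.42  1.21] T [-0.092  0.275  0.096] w 0.149 q6 0.085
```

Emit:
send_rows(plan="0 0 0 0 0 -0.006 0.1;0 0 0 0 0 -0.006 0.1;0 0 0 0 0 -0.006 0.1;0 0 0 0 0 -0.005 0.1;0 0 0 0 0 0 0.1")

```text
time_s: 13.3
tcp_pos: [479.0, -213.3, 95.2]
tool_rot: [2.979, -0.991, 0.002]
ft_force: [-0.7, 0.4, -0.1]
width: 0.154
```

```bash
python3 -c "
from h import *
st()"
```

```text
t 13.3 tcp [ 479.  -213.3   95.2] yaw -36.79 ztool [ 3.0e-04 -2.1e-03 -1.0e+00] F [-0.67  0.41 -0.15] T [-0.113  0.312  0.059] w 0.154 q6 0.112
```

Emit:
send_rows(plan="0 0 0 0 0 -0.006 0.1;0 0 0 0 0 -0.006 0.1;0 0 0 0 0 -0.006 0.1;0 0 0 0 0 -0.006 0.1;0 0 0 0 0 0 0.1")

```text
time_s: 13.8
tcp_pos: [479.1, -213.4, 95.2]
tool_rot: [2.965, -1.031, 0.002]
ft_force: [-1.2, -0.8, 0.3]
width: 0.153
```

```bash
python3 -c "
from h import *
st()"
```

```text
t 13.8 tcp [ 479.1 -213.4   95.2] yaw -38.36 ztool [ 3.0e-04 -2.2e-03 -1.0e+00] F [-1.2  -0.81  0.26] T [-0.115  0.217  0.113] w 0.153 q6 0.139
```

Emit:
send_rows(plan="0 0 0 0 0 -0.006 0.1;0 0 0 0 0 -0.006 0.1;0 0 0 0 0 -0.006 0.1;0 0 0 0 0 -0.006 0.1;0 0 0 0 0 0 0.1")

```text
time_s: 14.3
tcp_pos: [479.1, -213.4, 95.3]
tool_rot: [2.951, -1.072, 0.002]
ft_force: [-1.3, -0.1, -0.4]
width: 0.152
```

```bash
python3 -c "
from h import *
st()"
```

```text
t 14.3 tcp [ 479.1 -213.4   95.3] yaw -39.92 ztool [ 3.0e-04 -2.3e-03 -1.0e+00] F [-1.26 -0.1  -0.42] T [-0.087  0.28   0.175] w 0.152 q6 0.166
```

Emit:
send_rows(plan="0 0 0 0 0 -0.005 0.1;0 0 0 0 0 -0.005 0.1;0 0 0 0 0 0 0.1;0 0 0 0 0 0 0.1;0 0 0 0 0 0 0.1")

```text
time_s: 14.8
tcp_pos: [479.1, -213.4, 95.2]
tool_rot: [2.945, -1.088, 0.002]
ft_force: [-0.7, -0.9, 0.3]
width: 0.149
```

```bash
python3 -c "
from h import *
st()"
```

```text
t 14.8 tcp [ 479.1 -213.4   95.2] yaw -40.56 ztool [ 2.0e-04 -2.2e-03 -1.0e+00] F [-0.7  -0.86  0.35] T [-0.102  0.249  0.182] w 0.149 q6 0.178
```

Emit:
send_rows(plan="0 0 0 0 0 -0.005 0.1;0 0 0 0 0 -0.004 0.1;0 0 0 0 0 0 0.1;0 0 0 0 0 0 0.1;0 0 0 0 0 0 0.1")

```text
time_s: 15.3
tcp_pos: [479.1, -213.4, 95.2]
tool_rot: [2.939, -1.103, 0.001]
ft_force: [-2.0, -0.0, -1.4]
width: 0.154
```

```bash
python3 -c "
from h import *
st()"
```

```text
t 15.3 tcp [ 479.1 -213.4   95.2] yaw -41.14 ztool [ 1.0e-04 -2.3e-03 -1.0e+00] F [-1.97 -0.   -1.44] T [-0.141  0.268  0.254] w 0.154 q6 0.188
```

Emit:
send_rows(plan="0 0 0 0 0 -0.002 0.1;0 0 0 0 0 0.03 0.1;0 0 0 0 0 0.07 0.1;0 0 0 0 0 0.1 0.1;0 0 0 0 0 0.1 0.1")

```text
time_s: 15.8
tcp_pos: [478.9, -213.3, 95.2]
tool_rot: [3.078, -0.622, 0.002]
ft_force: [-1.6, 0.2, 1.2]
width: 0.151
```

```bash
python3 -c "
from h import *
st()"
```

```text
t 15.8 tcp [ 478.9 -213.3   95.2] yaw -22.87 ztool [ 7.0e-04 -1.7e-03 -1.0e+00] F [-1.59  0.23  1.16] T [-0.124  0.319 -0.113] w 0.151 q6 -0.132
```

Emit:
send_rows(plan="0 0 0 0 0 0.1 0.1;0 0 0 0 0 0.1 0.1;0 0 0 0 0 0.08 0.1;0 0 0 0 0 0.03 0.1;0 0 0 0 0 0.01 0.1")

```text
time_s: 16.3
tcp_pos: [478.7, -213.2, 95.2]
tool_rot: [3.14, -0.076, 0.002]
ft_force: [-1.7, -0.3, -0.5]
width: 0.149
```

```bash
python3 -c "
from h import *
st()"
```

```text
t 16.3 tcp [ 478.7 -213.2   95.2] yaw -2.77 ztool [ 1.1e-03 -9.0e-04 -1.0e+00] F [-1.7  -0.28 -0.51] T [-0.145  0.218 -0.127] w 0.149 q6 -0.484
```

Emit:
send_rows(plan="0 0 0 0 0 0.012 0.1;0 0 0 0 0 0.01 0.1;0 0 0 0 0 0.01 0.1;0 0 0 0 0 0.005 0.1;0 0 0 0 0 0 0.1")

```text
time_s: 16.8
tcp_pos: [478.7, -213.2, 95.2]
tool_rot: [3.141, -0.014, 0.002]
ft_force: [-1.2, -0.2, -0.1]
width: 0.151
```

```bash
python3 -c "
from h import *
st()"
```

```text
t 16.8 tcp [ 478.7 -213.2   95.2] yaw -0.53 ztool [ 1.1e-03 -7.0e-04 -1.0e+00] F [-1.17 -0.18 -0.14] T [-0.134  0.188 -0.037] w 0.151 q6 -0.524
```

Emit:
send_rows(plan="0 0 0 0 0 0.006 0.1;0 0 0 0 0 0.006 0.1;0 0 0 0 0 0.006 0.1;0 0 0 0 0 0.006 0.1;0 0 0 0 0 0 0.1")

```text
time_s: 17.3
tcp_pos: [478.7, -213.3, 95.2]
tool_rot: [3.141, 0.028, 0.002]
ft_force: [-0.9, -0.6, -0.1]
width: 0.152
```

```bash
python3 -c "
from h import *
st()"
```

```text
t 17.3 tcp [ 478.7 -213.3   95.2] yaw 1.02 ztool [ 1.2e-03 -7.0e-04 -1.0e+00] F [-0.93 -0.64 -0.12] T [-0.17   0.238 -0.087] w 0.152 q6 -0.551
```

Past the earlier stop with no rise in torque, so it is loosening.

Emit:
send_rows(plan="0 0 0 0 0 0.006 0.1;0 0 0 0 0 0.006 0.1;0 0 0 0 0 0.006 0.1;0 0 0 0 0 0.006 0.1;0 0 0 0 0 0 0.1")

```text
time_s: 17.8
tcp_pos: [478.7, -213.2, 95.2]
tool_rot: [3.14, 0.071, 0.002]
ft_force: [-2.1, 0.4, -0.9]
width: 0.152
```

```bash
python3 -c "
from h import *
st()"
```

```text
t 17.8 tcp [ 478.7 -213.2   95.2] yaw 2.59 ztool [ 1.2e-03 -7.0e-04 -1.0e+00] F [-2.05  0.42 -0.86] T [-0.155  0.256 -0.043] w 0.152 q6 -0.578
```

Emit:
send_rows(plan="0 0 0 0 0 0.006 0.1;0 0 0 0 0 0.006 0.1;0 0 0 0 0 0.006 0.1;0 0 0 0 0 0.006 0.1;0 0 0 0 0 0 0.1")

```text
time_s: 18.3
tcp_pos: [478.7, -213.2, 95.2]
tool_rot: [3.139, 0.114, 0.002]
ft_force: [-1.5, 0.5, -0.4]
width: 0.153
```

```bash
python3 -c "
from h import *
st()"
```

```text
t 18.3 tcp [ 478.7 -213.2   95.2] yaw 4.16 ztool [ 1.1e-03 -6.0e-04 -1.0e+00] F [-1.5   0.47 -0.44] T [-0.183  0.23  -0.065] w 0.153 q6 -0.606
```

Emit:
send_rows(plan="0 0 0 0 0 0.006 0.1;0 0 0 0 0 0.006 0.1;0 0 0 0 0 0.006 0.1;0 0 0 0 0 0.006 0.1;0 0 0 0 0 0 0.1")

```text
time_s: 18.8
tcp_pos: [478.7, -213.3, 95.2]
tool_rot: [3.137, 0.157, 0.002]
ft_force: [-1.3, -0.6, -0.1]
width: 0.149
```

```bash
python3 -c "
from h import *
st()"
```

```text
t 18.8 tcp [ 478.7 -213.3   95.2] yaw 5.73 ztool [ 1.2e-03 -6.0e-04 -1.0e+00] F [-1.27 -0.6  -0.07] T [-0.157  0.235 -0.144] w 0.149 q6 -0.633
```

Emit:
send_rows(plan="0 0 0 0 0 0.006 0.1;0 0 0 0 0 0.006 0.1;0 0 0 0 0 0.006 0.1;0 0 0 0 0 0.003 0.1;0 0 0 0 0 0 0.1")

```text
time_s: 19.3
tcp_pos: [478.7, -213.3, 95.2]
tool_rot: [3.135, 0.194, 0.002]
ft_force: [-1.9, 0.0, -0.4]
width: 0.154
```

```bash
python3 -c "
from h import *
st()"
```

```text
t 19.3 tcp [ 478.7 -213.3   95.2] yaw 7.09 ztool [ 1.2e-03 -6.0e-04 -1.0e+00] F [-1.94  0.01 -0.43] T [-0.242  0.243 -0.189] w 0.154 q6 -0.657
```

Emit:
send_rows(plan="0 0 0 0 0 0.005 0.1;0 0 0 0 0 0.004 0.1;0 0 0 0 0 0 0.1;0 0 0 0 0 0 0.1;0 0 0 0 0 0 0.1")

```text
time_s: 19.8
tcp_pos: [478.7, -213.2, 95.2]
tool_rot: [3.134, 0.21, 0.002]
ft_force: [-1.1, -0.3, -0.5]
width: 0.151
```

```bash
python3 -c "
from h import *
st()"
```

```text
t 19.8 tcp [ 478.7 -213.2   95.2] yaw 7.66 ztool [ 1.2e-03 -5.0e-04 -1.0e+00] F [-1.12 -0.27 -0.51] T [-0.23   0.255 -0.26 ] w 0.151 q6 -0.667
```

Emit:
send_rows(plan="0 0 0 0 0 0.002 0.1;0 0 0 0 0 -0.03 0.1;0 0 0 0 0 -0.08 0.1;0 0 0 0 0 -0.1 0.1;0 0 0 0 0 -0.12 0.1")

```text
time_s: 20.3
tcp_pos: [478.8, -213.3, 95.2]
tool_rot: [3.122, -0.34, 0.002]
ft_force: [-0.6, -0.3, -1.4]
width: 0.155
```

```bash
python3 -c "
from h import *
st()"
```

```text
t 20.3 tcp [ 478.8 -213.3   95.2] yaw -12.44 ztool [ 0.0011 -0.0012 -1.    ] F [-0.63 -0.27 -1.44] T [-0.182  0.157  0.108] w 0.155 q6 -0.315
```

Emit:
send_rows(plan="0 0 0 0 0 -0.12 0.1;0 0 0 0 0 -0.12 0.1;0 0 0 0 0 -0.09 0.1;0 0 0 0 0 -0.05 0.1;0 0 0 0 0 -0.02 0.1")

```text
time_s: 20.8
tcp_pos: [479.1, -213.4, 95.2]
tool_rot: [2.973, -1.011, 0.002]
ft_force: [-0.4, -1.5, 0.0]
width: 0.152
```

```bash
python3 -c "
from h import *
st()"
```

```text
t 20.8 tcp [ 479.1 -213.4   95.2] yaw -37.56 ztool [ 6.0e-04 -2.2e-03 -1.0e+00] F [-0.35 -1.52  0.02] T [-0.15   0.341  0.142] w 0.152 q6 0.125
```

Emit:
send_rows(plan="0 0 0 0 0 -0.012 0.1;0 0 0 0 0 -0.01 0.1;0 0 0 0 0 -0.01 0.1;0 0 0 0 0 -0.005 0.1;0 0 0 0 0 0 0.1")

```text
time_s: 21.3
tcp_pos: [479.0, -213.4, 95.2]
tool_rot: [2.953, -1.067, 0.002]
ft_force: [-1.2, -0.1, -0.2]
width: 0.149
```

```bash
python3 -c "
from h import *
st()"
```

```text
t 21.3 tcp [ 479.  -213.4   95.2] yaw -39.74 ztool [ 4.0e-04 -2.3e-03 -1.0e+00] F [-1.24 -0.13 -0.16] T [-0.123  0.278  0.094] w 0.149 q6 0.163
```

Emit:
send_rows(plan="0 0 0 0 0 -0.006 0.1;0 0 0 0 0 -0.006 0.1;0 0 0 0 0 -0.006 0.1;0 0 0 0 0 -0.006 0.1;0 0 0 0 0 0 0.1")

```text
time_s: 21.8
tcp_pos: [479.1, -213.4, 95.2]
tool_rot: [2.938, -1.107, 0.002]
ft_force: [-0.8, -0.3, -0.3]
width: 0.153
```

```bash
python3 -c "
from h import *
st()"
```

```text
t 21.8 tcp [ 479.1 -213.4   95.2] yaw -41.28 ztool [ 3.0e-04 -2.3e-03 -1.0e+00] F [-0.76 -0.33 -0.35] T [-0.142  0.315  0.103] w 0.153 q6 0.19
```

Wider on this side too (0.10 N m at −41.3°, where it was 0.25 before).

Emit:
send_rows(plan="0 0 0 0 0 -0.006 0.1;0 0 0 0 0 -0.006 0.1;0 0 0 0 0 -0.006 0.1;0 0 0 0 0 -0.006 0.1;0 0 0 0 0 0 0.1")

```text
time_s: 22.3
tcp_pos: [479.1, -213.4, 95.3]
tool_rot: [2.923, -1.147, 0.002]
ft_force: [-1.5, 0.2, -1.0]
width: 0.149
```

```bash
python3 -c "
from h import *
st()"
```

```text
t 22.3 tcp [ 479.1 -213.4   95.3] yaw -42.85 ztool [ 4.0e-04 -2.4e-03 -1.0e+00] F [-1.49  0.21 -0.99] T [-0.119  0.287  0.038] w 0.149 q6 0.218
```

Emit:
send_rows(plan="0 0 0 0 0 -0.006 0.1;0 0 0 0 0 -0.006 0.1;0 0 0 0 0 -0.006 0.1;0 0 0 0 0 -0.006 0.1;0 0 0 0 0 0 0.1")

```text
time_s: 22.8
tcp_pos: [479.1, -213.4, 95.2]
tool_rot: [2.907, -1.187, 0.002]
ft_force: [-1.1, 0.0, 0.0]
width: 0.152
```

```bash
python3 -c "
from h import *
st()"
```

```text
t 22.8 tcp [ 479.1 -213.4   95.2] yaw -44.42 ztool [ 3.0e-04 -2.4e-03 -1.0e+00] F [-1.1   0.02  0.03] T [-0.188  0.317  0.073] w 0.152 q6 0.245
```

Emit:
send_rows(plan="0 0 0 0 0 -0.006 0.1;0 0 0 0 0 -0.006 0.1;0 0 0 0 0 -0.006 0.1;0 0 0 0 0 -0.006 0.1;0 0 0 0 0 0 0.1")

```text
time_s: 23.3
tcp_pos: [479.1, -213.4, 95.2]
tool_rot: [2.89, -1.226, 0.002]
ft_force: [-0.5, -1.1, -0.8]
width: 0.152
```

```bash
python3 -c "
from h import *
st()"
```

```text
t 23.3 tcp [ 479.1 -213.4   95.2] yaw -45.98 ztool [ 2.0e-04 -2.4e-03 -1.0e+00] F [-0.54 -1.11 -0.79] T [-0.086  0.266  0.11 ] w 0.152 q6 0.272
```

Emit:
send_rows(plan="0 0 0 0 0 -0.006 0.1;0 0 0 0 0 -0.006 0.1;0 0 0 0 0 -0.005 0.1;0 0 0 0 0 -0.003 0.1;0 0 0 0 0 0 0.1")

```text
time_s: 23.8
tcp_pos: [479.1, -213.4, 95.2]
tool_rot: [2.876, -1.259, 0.002]
ft_force: [-0.9, -0.5, -0.3]
width: 0.154
```

```bash
python3 -c "
from h import *
st()"
```

```text
t 23.8 tcp [ 479.1 -213.4   95.2] yaw -47.28 ztool [ 2.0e-04 -2.5e-03 -1.0e+00] F [-0.89 -0.51 -0.32] T [-0.097  0.271  0.19 ] w 0.154 q6 0.295
```

Emit:
send_rows(plan="0 0 0 0 0 -0.005 0.1;0 0 0 0 0 -0.004 0.1;0 0 0 0 0 0 0.1;0 0 0 0 0 0 0.1;0 0 0 0 0 0 0.1")

```text
time_s: 24.3
tcp_pos: [479.1, -213.4, 95.2]
tool_rot: [2.87, -1.273, 0.002]
ft_force: [-0.3, -0.4, -0.6]
width: 0.158
```

```bash
python3 -c "
from h import *
st()"
```

```text
t 24.3 tcp [ 479.1 -213.4   95.2] yaw -47.86 ztool [ 2.0e-04 -2.5e-03 -1.0e+00] F [-0.34 -0.41 -0.56] T [-0.117  0.214  0.205] w 0.158 q6 0.305
```

Emit:
send_rows(plan="0 0 0 0 0 -0.004 0.1;0 0 0 0 0 0 0.1;0 0 0 0 0 0.03 0.1;0 0 0 0 0 0.08 0.1;0 0 0 0 0 0.12 0.1")

```text
time_s: 24.8
tcp_pos: [479.0, -213.3, 95.2]
tool_rot: [3.002, -0.92, 0.002]
ft_force: [-1.1, 0.9, 1.0]
width: 0.155
```

Emit:
send_rows(plan="0 0 0 0 0 0.13 0.1;0 0 0 0 0 0.13 0.1;0 0 0 0 0 0.13 0.1;0 0 0 0 0 0.1 0.1;0 0 0 0 0 0.06 0.1")

```text
time_s: 25.3
tcp_pos: [478.7, -213.2, 95.2]
tool_rot: [3.141, 0.009, 0.002]
ft_force: [-2.0, -0.1, -0.5]
width: 0.151
```

```bash
python3 -c "
from h import *
st()"
```

```text
t 25.3 tcp [ 478.7 -213.2   95.2] yaw 0.34 ztool [ 1.2e-03 -9.0e-04 -1.0e+00] F [-1.99 -0.12 -0.54] T [-0.21   0.265 -0.139] w 0.151 q6 -0.539
```

Emit:
send_rows(plan="0 0 0 0 0 0.03 0.1;0 0 0 0 0 0.02 0.1;0 0 0 0 0 0.015 0.1;0 0 0 0 0 0.005 0.1;0 0 0 0 0 0 0.1")

```text
time_s: 25.8
tcp_pos: [478.7, -213.3, 95.2]
tool_rot: [3.138, 0.131, 0.002]
ft_force: [-0.9, -1.0, -0.3]
width: 0.151
```

```bash
python3 -c "
from h import *
st()"
```

```text
t 25.8 tcp [ 478.7 -213.3   95.2] yaw 4.77 ztool [ 1.4e-03 -5.0e-04 -1.0e+00] F [-0.85 -1.04 -0.31] T [-0.133  0.187 -0.091] w 0.151 q6 -0.617
```

Emit:
send_rows(plan="0 0 0 0 0 0.006 0.1;0 0 0 0 0 0.006 0.1;0 0 0 0 0 0.006 0.1;0 0 0 0 0 0.006 0.1;0 0 0 0 0 0 0.1")

```text
time_s: 26.3
tcp_pos: [478.7, -213.2, 95.2]
tool_rot: [3.136, 0.172, 0.002]
ft_force: [-1.5, -0.8, -1.4]
width: 0.15
```

```bash
python3 -c "
from h import *
st()"
```

```text
t 26.3 tcp [ 478.7 -213.2   95.2] yaw 6.28 ztool [ 1.4e-03 -5.0e-04 -1.0e+00] F [-1.47 -0.79 -1.45] T [-0.222  0.22  -0.093] w 0.15 q6 -0.643
```

Emit:
send_rows(plan="0 0 0 0 0 0.006 0.1;0 0 0 0 0 0.006 0.1;0 0 0 0 0 0.006 0.1;0 0 0 0 0 0.006 0.1;0 0 0 0 0 0 0.1")

```text
time_s: 26.8
tcp_pos: [478.7, -213.2, 95.2]
tool_rot: [3.134, 0.215, 0.002]
ft_force: [-0.6, -0.6, -1.3]
width: 0.151
```

```bash
python3 -c "
from h import *
st()"
```

```text
t 26.8 tcp [ 478.7 -213.2   95.2] yaw 7.84 ztool [ 1.4e-03 -5.0e-04 -1.0e+00] F [-0.59 -0.6  -1.32] T [-0.211  0.256 -0.053] w 0.151 q6 -0.67
```

Emit:
send_rows(plan="0 0 0 0 0 0.006 0.1;0 0 0 0 0 0.006 0.1;0 0 0 0 0 0.006 0.1;0 0 0 0 0 0.006 0.1;0 0 0 0 0 0 0.1")

```text
time_s: 27.3
tcp_pos: [478.7, -213.2, 95.2]
tool_rot: [3.13, 0.258, 0.002]
ft_force: [-1.9, -1.0, -0.3]
width: 0.153
```

```bash
python3 -c "
from h import *
st()"
```

```text
t 27.3 tcp [ 478.7 -213.2   95.2] yaw 9.42 ztool [ 1.3e-03 -4.0e-04 -1.0e+00] F [-1.94 -1.05 -0.28] T [-0.217  0.282 -0.037] w 0.153 q6 -0.698
```

Emit:
send_rows(plan="0 0 0 0 0 0.006 0.1;0 0 0 0 0 0.006 0.1;0 0 0 0 0 0.006 0.1;0 0 0 0 0 0.006 0.1;0 0 0 0 0 0 0.1")

```text
time_s: 27.8
tcp_pos: [478.6, -213.2, 95.2]
tool_rot: [3.127, 0.301, 0.002]
ft_force: [-1.9, 0.0, 0.1]
width: 0.152
```

```bash
python3 -c "
from h import *
st()"
```

```text
t 27.8 tcp [ 478.6 -213.2   95.2] yaw 10.98 ztool [ 1.3e-03 -4.0e-04 -1.0e+00] F [-1.86  0.    0.06] T [-0.215  0.187 -0.096] w 0.152 q6 -0.725
```

Emit:
send_rows(plan="0 0 0 0 0 0.006 0.1;0 0 0 0 0 0.006 0.1;0 0 0 0 0 0.006 0.1;0 0 0 0 0 0.006 0.1;0 0 0 0 0 0 0.1")

```text
time_s: 28.3
tcp_pos: [478.6, -213.3, 95.3]
tool_rot: [3.122, 0.344, 0.002]
ft_force: [-1.3, -0.7, 1.4]
width: 0.156
```

```bash
python3 -c "
from h import *
st()"
```

```text
t 28.3 tcp [ 478.6 -213.3   95.3] yaw 12.56 ztool [ 1.4e-03 -4.0e-04 -1.0e+00] F [-1.28 -0.74  1.41] T [-0.211  0.278 -0.16 ] w 0.156 q6 -0.753
```

Emit:
send_rows(plan="0 0 0 0 0 0.006 0.1;0 0 0 0 0 0.006 0.1;0 0 0 0 0 0.006 0.1;0 0 0 0 0 0 0.1;0 0 0 0 0 0 0.1")

```text
time_s: 28.8
tcp_pos: [478.6, -213.2, 95.2]
tool_rot: [3.119, 0.376, 0.002]
ft_force: [-1.0, -1.0, -0.1]
width: 0.15
```

```bash
python3 -c "
from h import *
st()"
```

```text
t 28.8 tcp [ 478.6 -213.2   95.2] yaw 13.74 ztool [ 1.3e-03 -3.0e-04 -1.0e+00] F [-1.02 -0.97 -0.07] T [-0.204  0.238 -0.076] w 0.15 q6 -0.773
```

Emit:
send_rows(plan="0 0 0 0 0 0.006 0.1;0 0 0 0 0 0.006 0.1;0 0 0 0 0 0.006 0.1;0 0 0 0 0 0.006 0.1;0 0 0 0 0 0 0.1")

```text
time_s: 29.3
tcp_pos: [478.6, -213.2, 95.2]
tool_rot: [3.113, 0.418, 0.002]
ft_force: [-1.5, -1.9, -0.3]
width: 0.151
```

```bash
python3 -c "
from h import *
st()"
```

```text
t 29.3 tcp [ 478.6 -213.2   95.2] yaw 15.31 ztool [ 1.3e-03 -3.0e-04 -1.0e+00] F [-1.49 -1.95 -0.35] T [-0.207  0.206 -0.107] w 0.151 q6 -0.801
```

Emit:
send_rows(plan="0 0 0 0 0 0.006 0.1;0 0 0 0 0 0.006 0.1;0 0 0 0 0 0.006 0.1;0 0 0 0 0 0.006 0.1;0 0 0 0 0 0 0.1")

```text
time_s: 29.8
tcp_pos: [478.6, -213.2, 95.2]
tool_rot: [3.107, 0.461, 0.002]
ft_force: [-1.5, -0.5, 0.3]
width: 0.15
```

```bash
python3 -c "
from h import *
st()"
```

```text
t 29.8 tcp [ 478.6 -213.2   95.2] yaw 16.88 ztool [ 1.3e-03 -2.0e-04 -1.0e+00] F [-1.48 -0.5   0.35] T [-0.234  0.213 -0.128] w 0.15 q6 -0.828
```

It is past 0.6 rad with only drag torque, so it has broken free. Swinging on, towards about 72°.

Emit:
send_rows(plan="0 0 0 0 0 0.03 0.1;0 0 0 0 0 0.05 0.1;0 0 0 0 0 0.06 0.1;0 0 0 0 0 0.06 0.1;0 0 0 0 0 0.06 0.1")

```text
time_s: 30.3
tcp_pos: [478.4, -213.3, 95.2]
tool_rot: [3.012, 0.892, 0.002]
ft_force: [-1.1, -1.1, -0.4]
width: 0.156
```

```bash
python3 -c "
from h import *
st()"
```

```text
t 30.3 tcp [ 478.4 -213.3   95.2] yaw 32.98 ztool [ 0.0011  0.     -1.    ] F [-1.14 -1.1  -0.37] T [-0.256  0.351 -0.113] w 0.156 q6 -1.11
```

Emit:
send_rows(plan="0 0 0 0 0 0.06 0.1;0 0 0 0 0 0.06 0.1;0 0 0 0 0 0.06 0.1;0 0 0 0 0 0.06 0.1;0 0 0 0 0 0.06 0.1")

```text
time_s: 30.8
tcp_pos: [478.3, -213.4, 95.2]
tool_rot: [2.827, 1.371, 0.001]
ft_force: [-3.0, -0.9, 0.9]
width: 0.156
```

```bash
python3 -c "
from h import *
st()"
```

```text
t 30.8 tcp [ 478.3 -213.4   95.2] yaw 51.74 ztool [ 9.e-04  2.e-04 -1.e+00] F [-3.   -0.88  0.86] T [-0.173  0.32  -0.132] w 0.156 q6 -1.438
```

Emit:
send_rows(plan="0 0 0 0 0 0.05 0.1;0 0 0 0 0 0.02 0.1;0 0 0 0 0 0 0.1;0 0 0 0 0 0 0.4;0 0 0 0 0 0 0.4")

```text
time_s: 31.3
tcp_pos: [478.7, -213.4, 95.4]
tool_rot: [2.773, 1.476, 0.002]
ft_force: [-0.2, -0.8, -0.5]
width: 0.296
```

```bash
python3 -c "
from h import *
st()"
```

```text
t 31.3 tcp [ 478.7 -213.4   95.4] yaw 56.06 ztool [ 1.5e-03  1.0e-04 -1.0e+00] F [-0.16 -0.8  -0.54] T [-0.027 -0.041 -0.011] w 0.296 q6 -1.513
```

Emit:
send_rows(plan="0 0 0.1 0 0 0 0.45;0 0 0.3 0 0 0 0.5;0 0 0.45 0 0 0 0.5;0 0.1 0.35 0 0 0 0.5;0.15 0.4 0 0 0 0 0.5")

```text
time_s: 31.8
tcp_pos: [490.1, -174.7, 196.6]
tool_rot: [2.777, 1.468, 0.002]
ft_force: [0.4, 0.3, -0.6]
width: 0.5
```

Emit:
send_rows(plan="0.15 0.45 0 0 0 0 0.5;0.1 0.25 0 0 0 0 0.5;0 0 0 0 0 0 0.5;0 0 0 0 0 0 0.5;0 0 0 0 0 0 0.5")

```text
time_s: 32.3
tcp_pos: [512.1, -115.0, 201.0]
tool_rot: [2.774, 1.466, 0.009]
ft_force: [-0.6, -0.7, 0.2]
width: 0.501
```

```bash
python3 -c "
from h import *
st();save('wrist','w4')"
```

```text
t 32.3 tcp [ 512.1 -115.   201. ] yaw 55.73 ztool [ 0.007  -0.0011 -1.    ] F [-0.62 -0.66  0.24] T [-0.028 -0.018  0.074] w 0.501 q6 -1.309
```

View pics/w4.png

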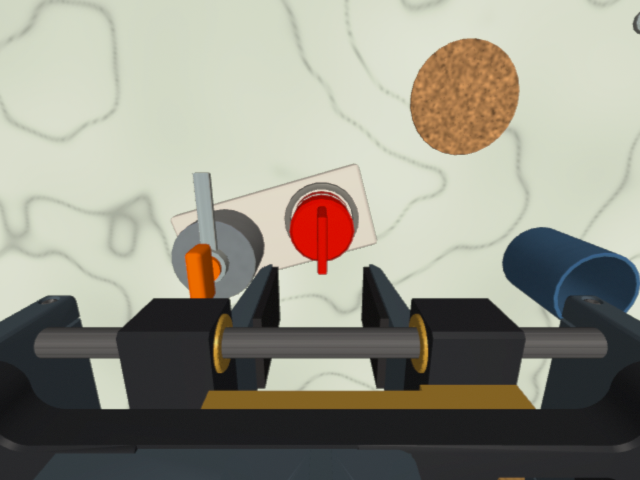

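The keeper stands open, with its tip at (203,175). The loop (322, 208–273) lies along the pads, midway between the fingers, and the mat is at (465,97). Rechecking the loop and mat positions.

```bash
python3 - <<'E'
from h import *
a,b=onz('w4',(322,208),120),onz('w4',(322,272),120);print(a,b,(a+b)/2,np.degrees(np.arctan2(*(b-a)[1::-1])))
im=cv2.imread('pics/w4.png');m=cv2.inRange(cv2.cvtColor(cv2.GaussianBlur(im,(5,5),0)[20:170,390:540],cv2.COLOR_BGR2HSV),(5,80,60),(22,255,255))
c=max(cv2.findContours(m,0,1)[0],key=cv2.contourArea).reshape(-1,2)+[390,20]
P=np.array([onz('w4',p,4)[:2] for p in c],np.float32);print(cv2.minEnclosingCircle(P),cv2.fitEllipse(P))
k=[onz('w4',p,84) for p in((202,173),(205,245))];d=k[0]-k[1];print('keeper',k,np.degrees(np.arctan2(d[1],d[0]))-72)
E
```

```text
[485.99113057 -94.63055352 120.        ] [ 529.17939178 -123.95674338  120.        ] [ 507.58526118 -109.29364845  120.        ] -34.17773996985647
((494.1080017089844, 74.88458251953125), 54.49488067626953) ((493.9437561035156, 74.95829010009766), (107.50639343261719, 107.90032196044922), 150.94384765625)
keeper [array([ 410.58911174, -164.95906237,   84.        ]), array([ 460.88194394, -203.83569427,   84.        ])] 70.29578241069007
```

Emit:
send_rows(plan="-0.02 0.04 -0.2 0 0.006 0 0.5;0 0 -0.4 0 0 0 0.5;0 0 -0.3 0 0 0 0.5;0 0 -0.1 0 0 0 0.5;0 0 0 0 0 0 0.5")

```text
time_s: 32.85
tcp_pos: [510.0, -116.1, 119.7]
tool_rot: [2.779, 1.459, 0.002]
ft_force: [0.1, -0.1, 0.7]
width: 0.501
```

```bash
python3 -c "
from h import *
st()"
```

```text
t 32.85 tcp [ 510.  -116.1  119.7] yaw 55.39 ztool [ 0.0024 -0.0023 -1.    ] F [ 0.11 -0.09  0.67] T [-0.034 -0.025  0.01 ] w 0.501 q6 -1.303
```

Emit:
send_rows(plan="0.01 0.05 -0.1 0 0 0 0.5;0 0 -0.1 0 0 0 0.5;0 0 -0.08 0 0 0 0.5;0 0 0 0 0 0 0.5;0 0 0 0 0 0 0.5")

```text
time_s: 33.35
tcp_pos: [512.4, -112.8, 98.0]
tool_rot: [2.777, 1.457, 0.006]
ft_force: [-0.1, 0.4, 0.5]
width: 0.502
```

```bash
python3 -c "
from h import *
st();save('wrist','w5')"
```

```text
t 33.35 tcp [ 512.4 -112.8   98. ] yaw 55.35 ztool [ 0.0059 -0.0035 -1.    ] F [-0.1   0.39  0.48] T [-0.027 -0.009  0.005] w 0.502 q6 -1.295
```

View pics/w5.png

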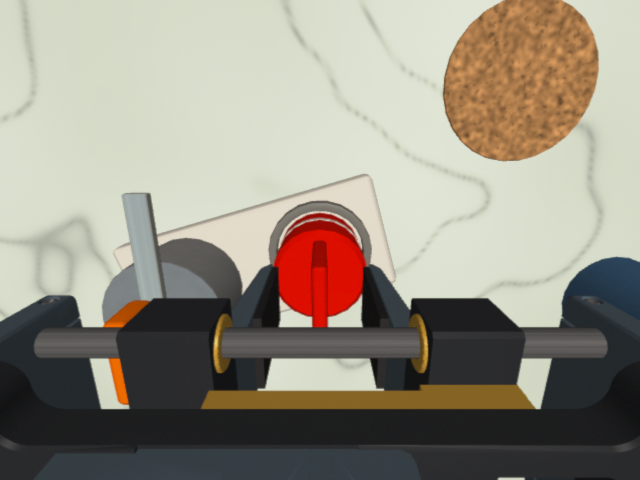

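The loop (319, 240–325) is centred between the fingers. A little lower and levelled, then grip.

Emit:
send_rows(plan="0 0 -0.05 0.003 0.006 0 0.5;0 0 0 0 0 0 0;0 0 0 0 0 0 0;0 0 0 0 0 0 0;0 0 0 0 0 0 0")

```text
time_s: 33.9
tcp_pos: [512.8, -113.0, 94.4]
tool_rot: [2.782, 1.459, -0.0]
ft_force: [0.2, -0.6, -0.3]
width: 0.179
```

Emit:
send_rows(plan="0 0 0 0 0 0 0;0 0 0 0 0 0 0;0 0 0.05 0 0 0 0;0 0 0.1 0 0 0 0;0 0 0.1 0 0 0 0")

```text
time_s: 34.4
tcp_pos: [512.0, -112.7, 115.0]
tool_rot: [-2.781, -1.459, 0.002]
ft_force: [0.7, -0.3, -0.6]
width: 0.086
```

```bash
python3 -c "
from h import *
st()"
```

```text
t 34.4 tcp [ 512.  -112.7  115. ] yaw 55.36 ztool [-1.8e-03  2.0e-04 -1.0e+00] F [ 0.66 -0.33 -0.59] T [-0.032  0.012 -0.043] w 0.086 q6 -1.296
```

Emit:
send_rows(plan="0 0 0.15 0 0 0 0;0 0 0.2 0 0 0 0;0 0 0.2 0 0 0 0;0 0 0 0 0 0 0;0 0 0 0 0 0 0")

```text
time_s: 34.9
tcp_pos: [512.6, -112.9, 164.2]
tool_rot: [2.781, 1.458, 0.002]
ft_force: [0.3, 0.1, -2.4]
width: 0.085
```

```bash
python3 -c "
from h import *
st();save('side','s5');save('scene','c5')
crop('side','',0,0,0) if 0 else None
crop('s5',260,60,240,180,3);crop('c5',80,150,260,200,3)"
```

```text
t 34.9 tcp [ 512.6 -112.9  164.2] yaw 55.35 ztool [ 0.0016 -0.001  -1.    ] F [ 0.28  0.11 -2.39] T [-0.049  0.008 -0.002] w 0.085 q6 -1.296
```

View pics/s5_c260_60.png

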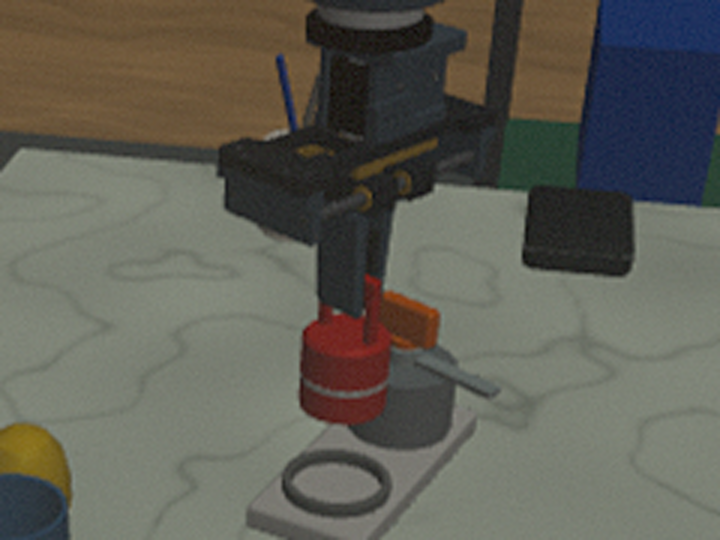

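View pics/c5_c80_150.png

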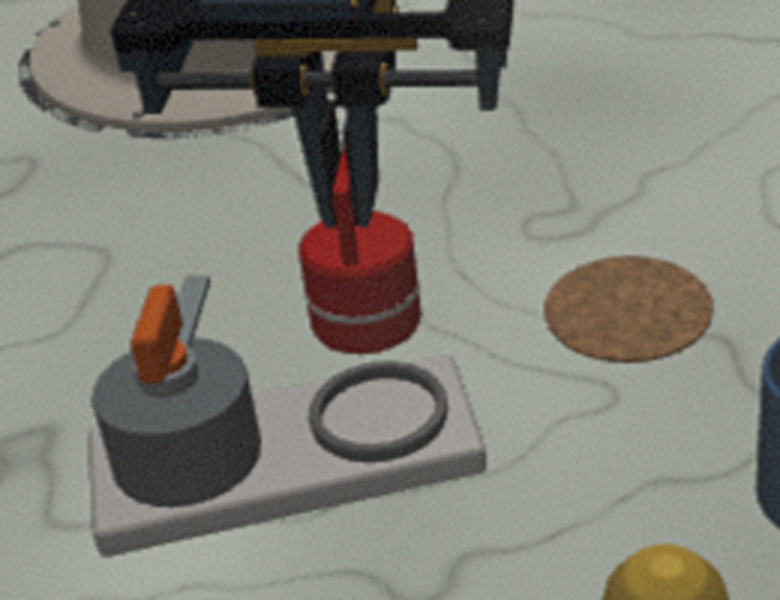

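Pod held upright (side crop (345,370)), clear of the empty ring, and the keeper is still open. Carrying it to the mat.

Emit:
send_rows(plan="0 0.2 0 0 0 0 0;-0.04 0.4 0 0 0 0 0;-0.05 0.5 0 0 0 0 0;-0.05 0.45 0 0 0 0 0;-0.03 0.3 0 0 0 0 0")

```text
time_s: 35.5
tcp_pos: [496.4, 40.2, 160.6]
tool_rot: [-2.785, -1.451, 0.005]
ft_force: [0.1, 0.1, -2.0]
width: 0.085
```

```bash
python3 -c "
from h import *
st()"
```

```text
t 35.5 tcp [496.4  40.2 160.6] yaw 55.03 ztool [-3.6e-03  1.0e-04 -1.0e+00] F [ 0.06  0.11 -1.95] T [-0.031 -0.05   0.013] w 0.085 q6 -1.0
```

Emit:
send_rows(plan="0 0.2 0 0 0 0 0;0 0.1 -0.1 0 0 0 0;0 0 -0.2 0 0 0 0;0 0 -0.15 0 0 0 0;0 0 0 0 0 0 0")

```text
time_s: 36.0
tcp_pos: [492.9, 71.1, 119.9]
tool_rot: [-2.778, -1.457, 0.011]
ft_force: [-0.1, -1.1, -1.1]
width: 0.085
```

```bash
python3 -c "
from h import *
st()"
```

```text
t 36.0 tcp [492.9  71.1 119.9] yaw 55.34 ztool [-8.2e-03  8.0e-04 -1.0e+00] F [-0.13 -1.08 -1.13] T [-0.027 -0.032 -0.003] w 0.085 q6 -0.944
```

Emit:
send_rows(plan="0.03 0.04 0 0 -0.007 0 0;0 0 -0.15 0 0 0 0;0 0 -0.12 0 0 0 0;0 0 -0.08 0 0 0 0;0 0 0 0 0 0 0")

```text
time_s: 36.5
tcp_pos: [496.1, 74.5, 91.1]
tool_rot: [-2.783, -1.457, -0.002]
ft_force: [0.2, -0.0, -1.0]
width: 0.086
```

```bash
python3 -c "
from h import *
st()"
```

```text
t 36.5 tcp [496.1  74.5  91.1] yaw 55.26 ztool [ 8.e-04  8.e-04 -1.e+00] F [ 0.23 -0.   -1.  ] T [-0.02   0.046 -0.031] w 0.086 q6 -0.936
```

Emit:
send_rows(plan="0 0 -0.04 0 0 0 0;0 0 -0.04 0 0 0 0;0 0 -0.02 0 0 0 0;0 0 0 0 0 0 0;0 0 0 0 0 0 0")

```text
time_s: 37.0
tcp_pos: [496.7, 74.4, 83.3]
tool_rot: [2.783, 1.456, 0.004]
ft_force: [0.5, -0.5, -1.6]
width: 0.081
```

```bash
python3 -c "
from h import *
st();save('side','s6');save('scene','c6')
crop('s6',300,180,140,130,5);crop('c6',220,160,140,120,5)"
```

```text
t 37.0 tcp [496.7  74.4  83.3] yaw 55.24 ztool [ 2.2e-03  8.0e-04 -1.0e+00] F [ 0.5  -0.47 -1.58] T [-0.042  0.016 -0.018] w 0.081 q6 -0.935
```

View pics/s6_c300_180.png

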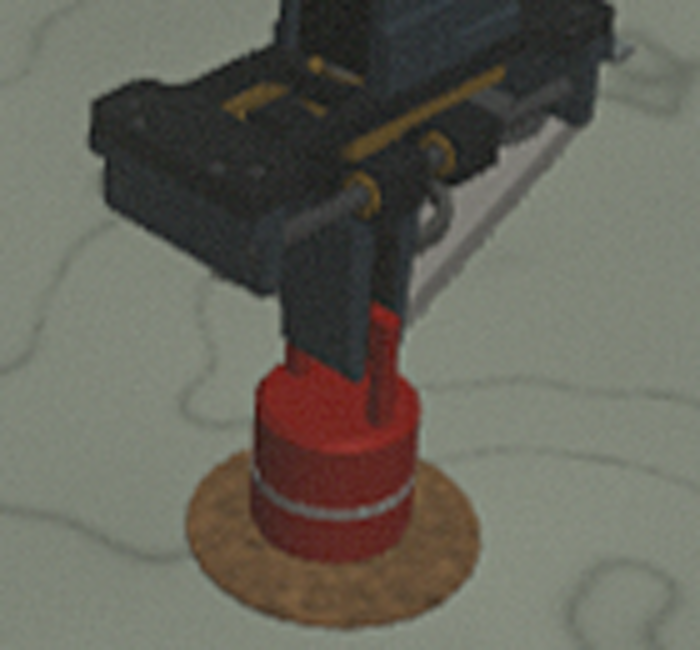

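View pics/c6_c220_160.png

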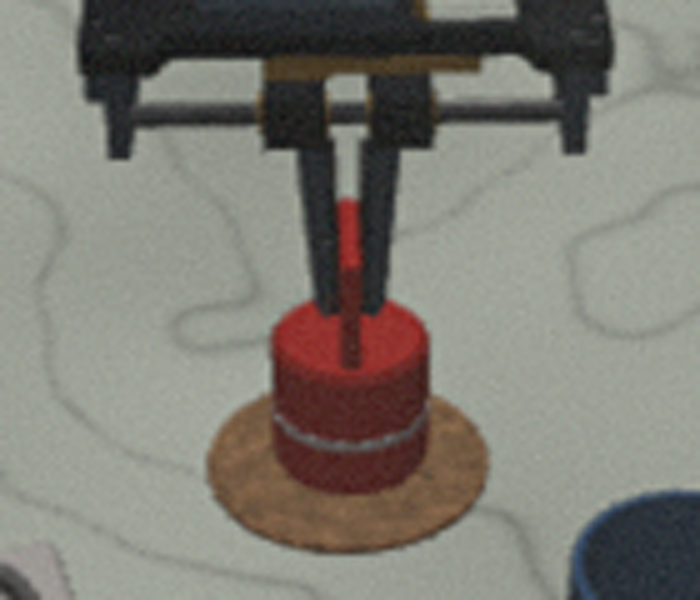

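Both views show the pod upright, well inside the mat and just above it. Lowering in small steps until contact.

Emit:
send_rows(plan="0 0 -0.015 0 0 0 0;0 0 -0.015 0 0 0 0;0 0 -0.01 0 0 0 0;0 0 0 0 0 0 0;0 0 0 0 0 0 0")

```text
time_s: 37.6
tcp_pos: [496.8, 74.5, 80.1]
tool_rot: [2.783, 1.456, 0.004]
ft_force: [-0.4, 0.4, -1.4]
width: 0.085
```

```bash
python3 -c "
from h import *
st()"
```

```text
t 37.6 tcp [496.8  74.5  80.1] yaw 55.24 ztool [ 2.6e-03  8.0e-04 -1.0e+00] F [-0.38  0.39 -1.43] T [-0.054  0.022 -0.051] w 0.085 q6 -0.935
```

Emit:
send_rows(plan="0 0 -0.01 0 0 0 0;0 0 -0.008 0 0 0 0;0 0 0 0 0 0 0;0 0 0 0 0 0 0;0 0 0 0 0 0 0")

```text
time_s: 38.1
tcp_pos: [496.9, 74.5, 78.5]
tool_rot: [2.783, 1.456, 0.004]
ft_force: [-0.1, 0.2, -1.2]
width: 0.087
```

```bash
python3 -c "
from h import *
st()"
```

```text
t 38.1 tcp [496.9  74.5  78.5] yaw 55.24 ztool [ 2.7e-03  9.0e-04 -1.0e+00] F [-0.1   0.22 -1.23] T [-0.029 -0.016  0.02 ] w 0.087 q6 -0.935
```

Emit:
send_rows(plan="0 0 -0.006 0 0 0 0;0 0 -0.005 0 0 0 0;0 0 0 0 0 0 0;0 0 0 0 0 0 0;0 0 0 0 0 0 0")

```text
time_s: 38.6
tcp_pos: [497.1, 74.5, 78.5]
tool_rot: [2.783, 1.456, 0.006]
ft_force: [0.2, 0.1, -0.4]
width: 0.086
```

```bash
python3 -c "
from h import *
st()"
```

```text
t 38.6 tcp [497.1  74.5  78.5] yaw 55.24 ztool [ 3.8e-03  9.0e-04 -1.0e+00] F [ 0.19  0.15 -0.42] T [ 0.021 -0.059 -0.043] w 0.086 q6 -0.935
```

Contact: the TCP stopped at 78.5 mm, the predicted height, and the hanging weight has gone from the force reading. Releasing.

Emit:
send_rows(plan="0 0 0 0 0 0 0.12;0 0 0 0 0 0 0.25;0 0 0 0 0 0 0.45;0 0 0 0 0 0 0.45;0 0 0 0 0 0 0.45")

```text
time_s: 39.1
tcp_pos: [497.4, 74.5, 78.5]
tool_rot: [2.783, 1.456, 0.006]
ft_force: [-0.2, -0.6, 0.4]
width: 0.434
```

```bash
python3 -c "
from h import *
st();save('wrist','w7')"
```

```text
t 39.1 tcp [497.4  74.5  78.5] yaw 55.24 ztool [ 4.1e-03  9.0e-04 -1.0e+00] F [-0.22 -0.58  0.38] T [-0.034  0.007 -0.002] w 0.434 q6 -0.936
```

View pics/w7.png

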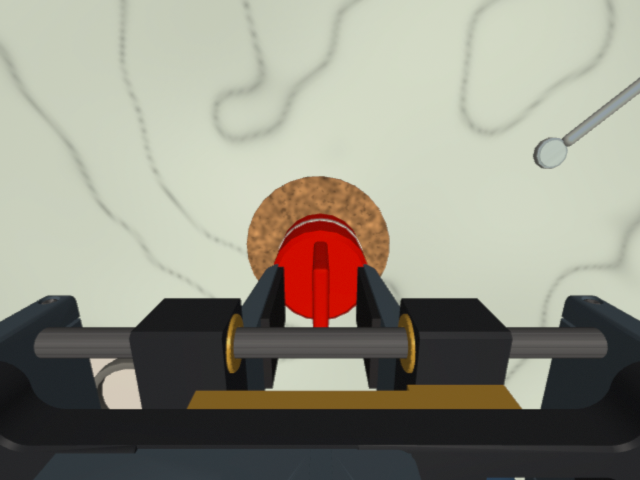

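The loop (321, 240–325) stands free and midway between the open fingers. Going straight up.

Emit:
send_rows(plan="0 0 0.05 0 0 0 0.45;0 0 0.15 0 0 0 0.45;0 0 0.3 0 0 0 0.45;0 0 0.4 0 0 0 0.45;0 0 0.4 0 0 0 0.45")

```text
time_s: 39.65
tcp_pos: [494.3, 74.3, 183.0]
tool_rot: [-2.781, -1.455, 0.005]
ft_force: [0.4, -0.9, 0.5]
width: 0.447
```

Emit:
send_rows(plan="-0.1 0.1 0.4 0 0 0 0.45;-0.3 0.3 0.3 0 0 0 0.45;-0.2 0.3 0 0 0 0 0.45;0 0 0 0 0 0 0.45;0 0 0 0 0 0 0.45")

```text
time_s: 40.15
tcp_pos: [446.8, 131.8, 247.7]
tool_rot: [2.784, 1.454, 0.009]
ft_force: [0.5, -0.6, -0.0]
width: 0.451
```

```bash
python3 -c "
from h import *
st();save('side','s8');save('scene','c8')"
```

```text
t 40.15 tcp [446.8 131.8 247.7] yaw 55.18 ztool [ 0.0057  0.0019 -1.    ] F [ 0.53 -0.59 -0.02] T [-0.026  0.03   0.064] w 0.451 q6 -0.806
```

View pics/s8.png

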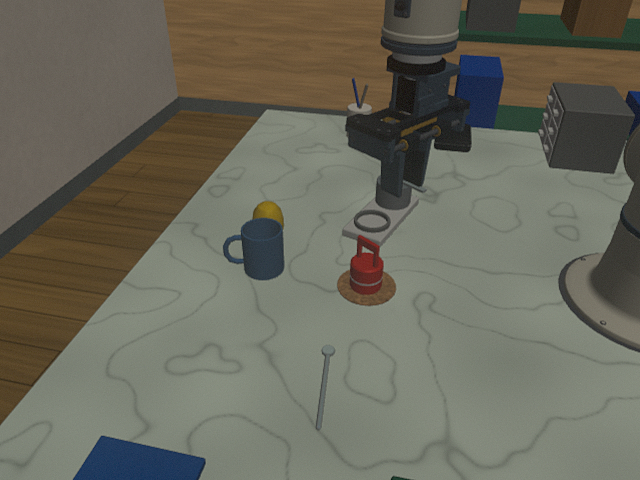

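View pics/c8.png

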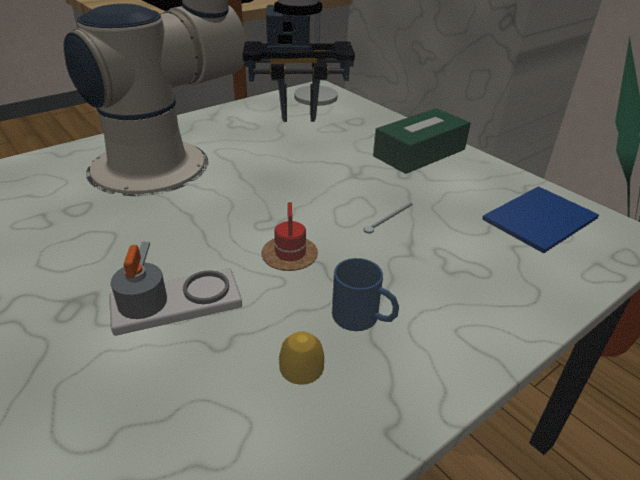

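The pod stands upright in the middle of the mat (scene (290,245), side (367,275)). The keeper is open at (145,255). The mug, mirror and dispenser are where they were, and the arm is clear. Handing in.

```bash
python3 -c "
from h import *
print(arm.job_done())"
```

```text
the job is handed in; nothing more can be done
None
```

The job is done and handed in at about 40 s of the 72 s allowed. The hand-in gave no verdict.

- **Freeing the knob:** I rocked the wing in alternating strokes, easing off each time it stopped. It stopped twice opening and twice closing, at a measured 0.20–0.26 N m. I added a nudge of 0.1 to 0.25 degrees at each stop before reversing. The third opening stroke ran past 0.55 rad with only drag torque, so it was free. The highest torque I read was 0.27 N m, against the 0.5 N m limit. The display only reported at the end of each half-second, so short peaks between readings were not seen.
- **Keeper:** I swung it counter-clockwise to about 70–74 degrees: 74 from the tool's turn, 70 from the wrist picture. It was still open in the last pictures.
- **Pod:** I gripped it by the loop, lifted it straight up, and lowered it in steps of about 1 mm onto the mat. It touched down at the predicted height, and I then released it and backed straight up.
- **Last checks:** The scene and side pictures show the pod upright near the middle of the mat. The mug, dental mirror and dome dispenser look unmoved by eye, and the gripper is clear.
- **Measurements that disagreed:** The views differed by up to about 4 mm on the mat's centre, and by about 5 mm on the loop along its bar. Both are well within the 25 mm to spare on the mat.

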